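# Pull a hemmed-in core sample for weighing and leave a spacer in its place

### The job

The short round stone puck in the core box is hemmed in by two tall pieces: stand both tall pieces on the black rubber mat, then set the puck flat in the middle of the scale's pan. Lay the pine spacer block flat in the puck's old place and stand each tall piece back upright exactly where it came from. Tip none of the stones over, and leave the jar and the spray bottle where they are.

Things in the scene. Friction and masses are not known exactly. Their poses are not given: they have to be found in the camera images.
- block: Tall square stone piece, 52 x 52 mm, 90 mm tall, about 0.6 kg, with a 24 mm round hole in its top (30 mm deep). Stands upright in the box's open lane at one side of the puck (near or far end, varies). Origin: centre of its underside, z up its height; at the start its x runs along the lane.
- column: Tall round stone core, 52 mm diameter, 90 mm tall, about 0.5 kg, plain top. Stands upright in the same lane on the other side of the puck. Origin: centre of its underside, z up its height.
- puck: Short round stone piece, 52 mm diameter, 30 mm tall, about 0.17 kg, the sample. Lies flat in the lane between the two tall pieces, about 10 mm from each, its top 15 mm below the lane's wall tops. Origin: centre of its underside, z up.
- spacer: Pine spacer block, 50 x 50 x 30 mm (30 tall as it lies), about 0.05 kg, lying flat on the table to the left or right of the box (varies). Origin: centre of its underside, z up, x and y along its sides.
- box: Open cardboard core box, fixed, 460 mm long (x, away from the robot) and 142 wide (y), with two lanes 62 mm wide inside, walls 6 mm thick with tops 50 mm and floor 5 mm above the table. The task's lane is the one on +y. Low stones (tops at most 40 mm above the table) are fixed in the other lane and in this lane's ends, 108 mm and more from the gap's centre. Origin: centre of its underside.
- gap (a point): Middle of the puck's place, on the floor of the core box's lane, 5 mm above the table: the spacer's target. The tall pieces' places lie about 62 mm before and behind it. Its x runs along the lane, away from the robot, y across the lane, z up.
- mat: Black rubber mat, fixed flat on the table, 220 (x) x 130 (y) x 6 mm: the side area, big enough for both tall pieces, one behind the other along x. It lies left or right of the box. Origin: centre of its underside; top at 6 mm.
- pan (a point): Centre of the top of the scale's square steel pan (140 x 140 mm, level, flat, 40 mm above the table), on a fixed white scale with a lower display on its -x side; on the side of the box where the mat is not. z up, x and y along the pan's sides.
- jar: Closed amber jar, 48 mm diameter, 75 mm tall, standing on the table on the side of the box where the spacer is not. Not to be moved. Origin: centre of its underside.
- sprayer: White spray bottle with a blue head, 68 mm diameter, 178 mm tall, standing to the left, beyond the mat or scale. Not to be moved. Origin: centre of its underside.
There are look-alikes about, which are no part of the job. What is shaped like the spacer but purple or turquoise is not meant.

How it is judged:
On the way, in this order (a step that is already met when the one before it is completed fails the run):
1. Both tall pieces stand upright and released on the rubber mat (x of block in the frame of mat between -0.09 and 0.09 m and y of block in the frame of mat between -0.05 and 0.05 m and z of block in the frame of mat between 0 and 0.012 m and angle between each of block, column's own z axis and vertical below 0.1 rad and linear speed of each of block, column below 0.02 m/s and angular speed of each of block, column below 0.2 rad/s and contact force between the fingers and block below 0.1 N and x of column in the frame of mat between -0.09 and 0.09 m and y of column in the frame of mat between -0.05 and 0.05 m and z of column in the frame of mat between 0 and 0.012 m and contact force between the fingers and column below 0.1 N), for 0.2 s.
2. The puck lies flat and released in the middle of the scale's pan (horizontal distance between puck and pan below 0.015 m and z of puck in the frame of pan between -0.006 and 0.006 m and angle between puck's own z axis and vertical below 0.1 rad and linear speed of puck below 0.02 m/s and angular speed of puck below 0.2 rad/s and contact force between the fingers and puck below 0.1 N), for 0.2 s.
At the end, for the whole second after the job is handed in: The puck lies flat on the pan within 15 mm of its centre; the spacer lies flat on the lane's floor within 12 mm of the middle of the puck's old place; the block and the column each stand upright within 12 mm of where they started; all are released and at rest (all of step 2 and horizontal distance between spacer and gap below 0.012 m and z of spacer in the frame of gap between -0.006 and 0.006 m and angle between each of spacer, block, column's own z axis and vertical below 0.1 rad and linear speed of each of spacer, block, column below 0.02 m/s and angular speed of each of spacer, block, column below 0.2 rad/s and contact force between the fingers and spacer below 0.1 N and distance of each of block, column from where it was at the start of the episode below 0.012 m and contact force between the fingers and block below 0.1 N and contact force between the fingers and column below 0.1 N); the robot touches nothing.
It fails at once if The jar or spray bottle is moved by more than 25 mm (distance of any of jar, sprayer from where it was at the start of the episode above 0.025 m).
It fails at once if A stone piece is tipped over (angle between any of block, column, puck's own z axis and vertical above 0.6 rad).
It also fails if it takes over 136 s, if anything falls off the work surface, if the arm or the gripper's body presses on something with over 40 N, if the wrist force passes 120 N, or if a joint passes its speed limit or range.

### The arm

A 7-joint arm with a two-finger parallel gripper is mounted at the origin on the work surface. World frame = base frame: x ahead of the robot, y to its left, z up, the work surface at z = 0. Lengths are in m, angles in rad, forces in N, time in s.
With the tool pointing down it reaches from about 0.425 to 0.875 m from the base axis. Payload 8.4 kg.
Tool frame: the origin (TCP) lies at the very end of the fingers, on their centre line; the grasp point (between the pads) lies 19 mm behind it; y points along the fingers, x is the direction in which the jaws open and shut, and the axes are right-handed (so a half turn about y gives the same grasp; the last joint's range is limited). The gripper opens to 87 mm and grips with 3 to 60 N. Pads are 19 mm wide; open, the fingers measure 117 mm over their backs; the gripper's body (75 mm by 190 mm) begins 51 mm behind the grasp point.
Start: joints at [-1.36, 0.333, 0.04, 1.465, -0.013, 1.343, -0.059], TCP at [0.198, 0.619, 0.223] pointing down, gripper open.
Joint ranges: [-2.58, 2.58], [-0.38, 2.09], [-1.3, 1.39], [0.25, 2.4], [-1.5, 4.64], [0.08, 2.09], [-2.65, 2.65]. Speed limits (rad/s): [2.22, 2.22, 2.79, 2.79, 3.14, 3.14, 3.14].

### API

Orientations are given as a rotation vector (axis times angle).
In Python, from plant import manip gives the robot as it stands.
- The arm moves only by the tool servo_tool, never from a script. Its argument "targets" is a list of rows, each a list of 7 numbers: the shift along the tool's x, y, z in m, then the turn, a rotation vector about the tool's x, y, z in degrees, then the opening, from -1 (shut) to 1 (fully open). In form: [[x, y, z, wx, wy, wz, fingers], ...]. A call has 1 to 10 rows; each row shifts and turns the pose as measured when the row begins, along the tool's axes as they then stand; what a row does not reach is not made up. A row lasts 1/12 s, in which the tool goes at most 41.7 mm and 7.16 degrees, less where a joint would pass 70% of its speed; a pose out of reach is approached as far as the arm can. A call is refused whole if a number of a shift passes 0.0417 or a number of a turn 7.16, either way. A call with a gripper value outside its range is refused whole. The fingers move at their own pace and stop on an object; "force" is the grip in N (left out, the last holds). Time passes only in rows, so rows that do not move let the fingers close. It gives the time, the measured TCP pose, the force and the opening at its end, in the units of the state.
- manip.observe(): the state, without advancing time (a new reading comes with each control period).
- manip.get_image(name): name is "scene" or "top" or "wrist"; returns (picture, depth): 400x640x3 uint8, red, green, blue; 400x640 float32, m along the optical axis (not along the pixel's ray), 0 where there is no reading.
- manip.camera_model(name): a dict with "vertical_fov" (degrees; the focal length in pixels is half the picture's height over the tangent of half this angle, whatever the lens; pixels are square), "cx", "cy" (the principal point, pixels), "k1" (the pictures are not rectified: a ray, as slopes to the right and down, at radius r is drawn at 1 + k1 r^2 times it, then the intrinsics apply), "origin" and "rotation" of the camera in the world; the wrist camera has in their place "tool_from_camera" (4x4, takes a point from camera to tool coordinates, whose origin is the TCP and whose axes are the tool frame's). Camera axes: x right, y up, looking along -z (the intrinsics and any distortion apply to the point x, -y, -z); pixel columns grow to the right and rows downward; lengths in m; the calibration is good to about 2 mm. A picture is of the moment at which its call begins: read the wrist's pose just before it. camera_model takes no time and is no camera call.
- manip.close_job(): hands the job in, once; it reports no verdict.
Trained networks look in the newest picture that a camera, given by its name, has taken for a name from the list of things; names that differ only in an ending like _2 or _b are one class to them, and where a whole thing is asked for, a point or a joint stands for the part that bears it (a point fixed in the world has none). Each returns a list of dicts, best first, with "score" (0 to 1); they miss things now and then, are a little off and sometimes report something else, mostly with a low value. They report only what shows in the picture. A call takes as long as a camera call. They do not tell look-alikes from the thing itself.
- manip.spot_in(camera, query): "box" ([left, top, right, bottom] in pixels, round what is visible of it).
- manip.silhouettes(camera, query): "region" (400x640 bool, what is visible of it) and "box" ([left, top, right, bottom] in pixels, round what is visible of it).
- manip.tip_of(camera, query): "uv" ([column, row] in pixels: a listed point, or the origin of a listed thing).
The state is a dict: "time": time; "joint_pos": joint angles; "dq": joint speeds; "effort": joint torques, N m; "tcp_pos": TCP position; "tool_rot": TCP orientation; "wrist_force": force on the tool from outside, world axes, zero at the start; "wrist_torque": the same for the moment, N m; "grip_width": opening from 0.0 (shut) to 1.0 (fully open).
Only numpy, scipy, OpenCV 4.12 (cv2) and the standard library are available. Lean on these libraries where they do the work, as an engineer would, in place of code of your own. Each camera call takes 0.05 s, during which the arm holds its last target. There are 200 camera calls.

## Working session

There is one attempt and no reset: what is moved stays moved. The work goes in short steps, Python scripts to look and compute and a tool call to move; the robot and the scene stay as the last step left them, time stands still between calls to the robot, and variables do not carry over. Pictures are saved under pics/ and viewed, about 12 in all and at most 16, crops included, and the job is handed in when it is done.

Besides the shell and the picture viewer there is one more tool, called by a JSON object that holds its "api" and its "payload". servo_tool: Moves the arm, as the interface text tells. Its arguments: {"type":"object","properties":{"targets":{"type":"array","items":{"type":"array","items":{"type":"number"}}},"force":{"type":"number"}},"required":["targets"]}

```bash
mkdir -p pics
cat > h.py <<'E'
import numpy as np, cv2
from scipy.spatial.transform import Rotation as R
from plant import manip
def rays(name,uv):
    m=manip.camera_model(name); f=200/np.tan(np.radians(m["vertical_fov"]/2)); k=m["k1"]
    uv=np.asarray(uv,float); d=(uv-[m["cx"],m["cy"]])/f
    s=d.copy()
    for _ in range(20): s=d/(1+k*(s**2).sum(-1,keepdims=True))
    v=np.concatenate([s[...,:1],-s[...,1:],-np.ones_like(s[...,:1])],-1)
    if "origin" in m: return np.array(m["origin"]),np.array(m["rotation"]),v
    T=np.array(m["tool_from_camera"]); o=manip.observe()
    Rt=R.from_rotvec(o["tool_rot"]).as_matrix()
    return np.array(o["tcp_pos"])+Rt@T[:3,3],Rt@T[:3,:3],v
def cloud(name,depth):
    g=np.stack(np.meshgrid(np.arange(640),np.arange(400)),-1)
    o,Rm,v=rays(name,g); return (v*depth[...,None])@Rm.T+o
def onz(name,uv,z):
    o,Rm,v=rays(name,uv); w=v@Rm.T
    return o+w*((z-o[2])/w[...,2:3])
E
cat > a.py <<'E'
from h import *
print(manip.camera_model("top")["origin"],manip.observe()["tool_rot"])
for c in ("top","scene"):
    im,d=manip.get_image(c); np.savez(c,im=im,d=d); cv2.imwrite(f"pics/{c}0.png",im[...,::-1])
    P=cloud(c,d)
    for q in ("block","column","puck","spacer","box","mat","jar","sprayer","pan"):
        for r in manip.silhouettes(c,q)[:3]:
            if r["score"]<.3: continue
            p=P[r["region"]&(d>0)]
            if len(p)<5: continue
            zt=np.percentile(p[:,2],90); t=p[abs(p[:,2]-zt)<.006]
            print(c,q,round(r["score"],2),np.round(r["box"]),"z90 %.3f"%zt,"mid",((np.percentile(t,2,0)+np.percentile(t,98,0))/2).round(3),"ext",(np.percentile(t,98,0)-np.percentile(t,2,0)).round(3), "col",im[r["region"]].mean(0).round())
    for q in ("gap","pan"):
        for r in manip.tip_of(c,q)[:1]: print(c,q,r["score"],r["uv"],onz(c,r["uv"],{"gap":.005,"pan":.04}[q]).round(3))
E
python3 a.py
```

```text
[0.49395012 0.08692102 0.99454972] [-1.34105237 -0.97710615  0.97919234]Traceback (most recent call last):
  File "a.py", line 5, in <module>
    P=cloud(c,d)
  File "h.py", line 16, in cloud
    o,Rm,v=rays(name,g); return (v*depth[...,None])@Rm.T+o
                                ~~~~~~~~~~~~~~~~~~~~~~~~^~
ValueError: operands could not be broadcast together with shapes (400,640) (3,)
```

View pics/top0.png

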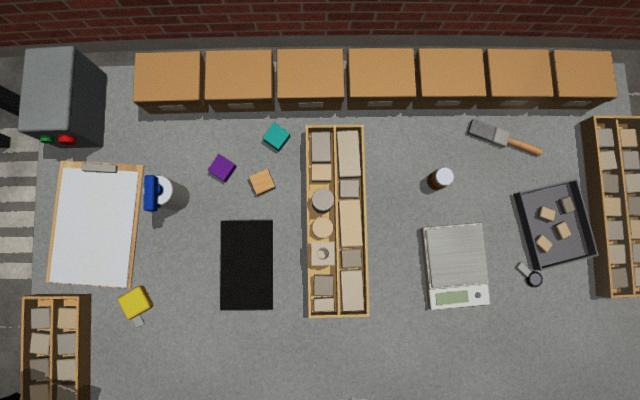

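The top view shows the block at (322,253), puck (322,228), column (322,200), pine spacer (262,182), mat (247,265) and scale pan (457,255). The camera rotation is a rotation vector, so I'll fix that in the helper.

```bash
sed -i 's/np.array(m\["rotation"\])/R.from_rotvec(m["rotation"]).as_matrix()/' h.py && python3 a.py; python3 -c "
from h import *
o=manip.observe();print(o['time'],R.from_rotvec(o['tool_rot']).as_matrix().round(3),manip.camera_model('wrist'))"
```

```text
[0.49395012 0.08692102 0.99454972] [-1.34103323 -0.97711572  0.9791913 ]
top block 0.66 [310. 240. 337. 266.] z90 0.097 mid [0.481 0.065 0.095] ext [0.051 0.051 0.007] col [180. 168. 150.]
top column 0.93 [312. 188. 330. 216.] z90 0.096 mid [0.601 0.062 0.094] ext [0.045 0.044 0.006] col [153. 144. 132.]
top puck 0.78 [308. 219. 332. 238.] z90 0.037 mid [0.539 0.062 0.035] ext [0.044 0.046 0.007] col [192. 173. 143.]
top spacer 0.93 [260. 124. 290. 149.] z90 0.031 mid [0.77  0.174 0.029] ext [0.055 0.055 0.006] col [ 41. 137. 131.]
top spacer 0.62 [209. 156. 238. 182.] z90 0.032 mid [0.693 0.308 0.03 ] ext [0.052 0.054 0.007] col [ 96.  43. 124.]
top spacer 0.57 [246. 167. 272. 198.] z90 0.031 mid [0.656 0.209 0.029] ext [0.052 0.052 0.007] col [180. 142.  97.]
top box 0.6 [305. 126. 370. 322.] z90 0.049 mid [0.559 0.029 0.049] ext [0.456 0.141 0.009] col [157. 139. 112.]
top mat 0.83 [222. 218. 273. 312.] z90 0.008 mid [0.455 0.251 0.006] ext [0.212 0.124 0.007] col [27. 25. 24.]
top mat 0.7 [426. 168. 452. 193.] z90 0.076 mid [ 0.653 -0.227  0.074] ext [0.038 0.037 0.007] col [129.
[... 2067 characters left out ...]
t [0.137 0.135 0.006] col [156. 153. 142.]
scene gap 0.57 [304.6, 207.4] [0.547 0.062 0.005]
scene pan 0.91 [184.1, 231.4] [ 0.469 -0.258  0.04 ]
1.25 [[ 0.305 -0.    -0.952]
 [ 0.952 -0.     0.305]
 [-0.    -1.     0.   ]] {'vertical_fov': 70.73618134224384, 'cx': 323.1409909220911, 'cy': 198.87097066817347, 'k1': -0.04626826635927271, 'tool_from_camera': array([[ 9.99999689e-01, -6.20967578e-04, -4.86580224e-04,
        -9.90090158e-05],
       [-2.98440120e-04,  2.73174952e-01, -9.61964322e-01,
        -1.61501167e-01],
       [ 7.30270184e-04,  9.61964168e-01,  2.73174681e-01,
         7.47408464e-02],
       [ 0.00000000e+00,  0.00000000e+00,  0.00000000e+00,
         1.00000000e+00]])}
```

View pics/scene0.png

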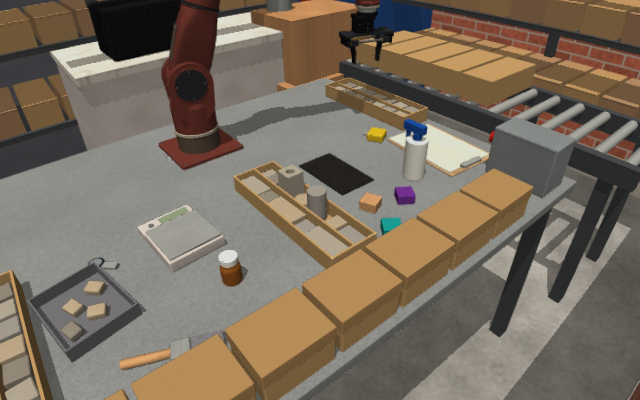

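The scene view confirms the layout: the block is on the robot side of the puck, the pine spacer is left at (370,203), and purple and turquoise decoys are nearby. Next I'll turn the tool so its x axis lies along world y, then fly over the lane.

{"api": "servo_tool", "payload": {"targets": [[0,0,0,0,-5.95,0,1],[0,0,0,0,-5.95,0,1],[0,0,0,0,-5.95,0,1],[-0.036,0,-0.018,0,0,0,1],[-0.036,0,-0.018,0,0,0,1],[-0.036,0,-0.018,0,0,0,1],[-0.036,0,-0.018,0,0,0,1],[-0.036,0,-0.018,0,0,0,1],[-0.036,0,-0.018,0,0,0,1],[-0.036,0,-0.018,0,0,0,1]]}}

```text
time: 2.08
tcp_pos: [0.3256, 0.3679, 0.2193]
tool_rot: [-1.189, -1.232, 1.234]
wrist_force: [0.7, 1.0, 0.2]
grip_width: 1.003
```

{"api": "servo_tool", "payload": {"targets": [[-0.036,0,-0.018,0,0,0,1],[-0.036,0,-0.018,0,0,0,1],[-0.036,0,-0.018,0,0,0,1],[-0.036,0,-0.018,0,0,0,1],[-0.036,0,-0.018,0,0,0,1],[-0.036,0,-0.018,0,0,0,1],[-0.036,0,-0.018,0,0,0,1],[0,0,0,0,0,0,1]]}}

```text
time: 2.75
tcp_pos: [0.4652, 0.1023, 0.2208]
tool_rot: [-1.194, -1.232, 1.221]
wrist_force: [1.1, -0.5, 0.6]
grip_width: 1.001
```

```bash
cat > w.py <<'E'
from h import *
import sys
from scipy.spatial import ConvexHull
o=manip.observe(); M=R.from_rotvec(o["tool_rot"]).as_matrix()
print("t",o["time"],"tcp",np.round(o["tcp_pos"],4),"tool x yaw %.2f"%np.degrees(np.arctan2(M[1,0],M[0,0])),"ydir",M[:,1].round(4),"F",np.round(o["wrist_force"],1),"grip",o["grip_width"],"q",np.round(o["joint_pos"],2))
# wanted rotation correction: x along yaw argv[2] deg, y down -> rotvec in tool axes
if len(sys.argv)>1:
    a=np.radians(float(sys.argv[1])); X=np.array([np.cos(a),np.sin(a),0]);Y=np.array([0,0,-1.]);W=np.stack([X,Y,np.cross(X,Y)],1)
    print("turn deg",np.degrees(R.from_matrix(M.T@W).as_rotvec()).round(2))
if len(sys.argv)>2:
    im,d=manip.get_image("wrist"); cv2.imwrite(f"pics/{sys.argv[2]}.png",im[...,::-1]); P=cloud("wrist",d)
    for q in sys.argv[3:]:
        for r in manip.silhouettes("wrist",q)[:2]:
            if r["score"]<.3: continue
            p=P[r["region"]&(d>0)]
            if len(p)<20: continue
            zt=np.percentile(p[:,2],85); t=p[abs(p[:,2]-zt)<.005]
            (c,(w,h),an)=cv2.minAreaRect(t[:,:2].astype(np.float32)*1000)
            print(q,round(r["score"],2),np.round(r["box"]),"top z %.4f"%np.median(t[:,2]),"mid",((np.percentile(t,1,0)+np.percentile(t,99,0))/2).round(4),"ext",np.ptp(t,axis=0).round(3),"rect",np.round([*c,w,h,an],1),"col",im[r["region"]].mean(0).round(),"d",(((np.percentile(t,1,0)+np.percentile(t,99,0))/2)-o["tcp_pos"]).round(4))
E
python3 w.py 90 w1 block column puck spacer box
```

```text
t 2.75 tcp [0.4652 0.1023 0.2208] tool x yaw 91.40 ydir [ 0.0023  0.0069 -1.    ] F [ 1.1 -0.5  0.6] grip 1.0009450112285334 q [-0.78 -0.05  0.46  1.9   0.02  1.28  1.28]
turn deg [0.13 1.39 0.39]
block 0.97 [261. 166. 312. 229.] top z 0.0941 mid [0.4784 0.0679 0.0931] ext [0.053 0.052 0.007] rect [478.8  67.7  52.5  52.9  89.9] col [166. 158. 144.] d [ 0.0132 -0.0344 -0.1276]
column 0.57 [265. 253. 313. 318.] top z 0.0941 mid [0.6015 0.0652 0.0933] ext [0.049 0.049 0.006] rect [602.   65.3  48.   49.4   3.4] col [172. 166. 156.] d [ 0.1363 -0.0371 -0.1275]
puck 0.57 [272. 226. 313. 252.] top z 0.0341 mid [0.5461 0.0662 0.034 ] ext [0.036 0.051 0.006] rect [547.   66.2  36.   50.9   1.7] col [207. 194. 169.] d [ 0.0809 -0.0362 -0.1868]
puck 0.43 [195.  58. 324. 322.] top z 0.0491 mid [0.4952 0.0322 0.0475] ext [0.341 0.143 0.008] rect [499.8  31.7 143.3 340.9  90. ] col [174. 160. 137.] d [ 0.03   -0.0701 -0.1733]
spacer 0.55 [368. 287. 408. 310.] top z 0.0291 mid [0.6419 0.2088 0.0281] ext [0.034 0.057 0.007] rect [648.8 209.2  35.2  50.6  21.4] col [171. 144. 111.] d [ 0.1767  0.1065 -0.1927]
box 0.76 [195.  61. 321. 322.] top z 0.0491 mid [0.4948 0.0323 0.0475] ext [0.339 0.143 0.008] rect [4.986e+02 3.230e+01 3.385e+02 1.432e+02 2.000e-01] col [174. 160. 137.] d [ 0.0296 -0.0701 -0.1733]
```

View pics/w1.png

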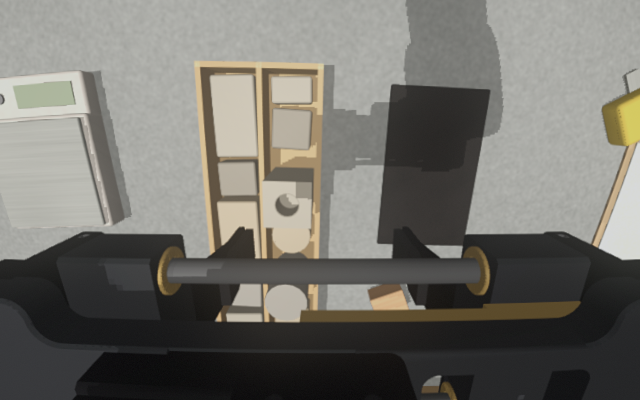

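The wrist view shows the block (287,195), puck (292,240), column (288,300) and part of the pine spacer (388,297). I'm going to the block, gripping above the wall tops.

{"api": "servo_tool", "payload": {"targets": [[-0.018,0,-0.0075,0.13,1.39,0.39,1],[-0.018,0,-0.0075,0,0,0,1],[0,0.03,0,0,0,0,1],[0,0.03,0,0,0,0,1],[0,0.02,0,0,0,0,1],[0,0,0,0,0,0,1]], "force": 40}}

```text
time: 3.55
tcp_pos: [0.4793, 0.0786, 0.139]
tool_rot: [-1.2, -1.226, 1.222]
wrist_force: [-0.6, -1.2, 0.1]
grip_width: 0.997
```

```bash
python3 w.py 90 w2 block box
```

```text
t 3.55 tcp [0.4793 0.0786 0.139 ] tool x yaw 91.16 ydir [ 0.0021  0.0017 -1.    ] F [-0.6 -1.2  0.1] grip 0.9973280756906058 q [-0.74  0.05  0.5   1.98 -0.03  1.11  1.37]
turn deg [0.12 1.16 0.1 ]
block 0.66 [270. 166. 338. 250.] top z 0.0960 mid [0.4806 0.0646 0.095 ] ext [0.053 0.052 0.007] rect [480.9  64.6  52.3  52.9  89.7] col [152. 145. 131.] d [ 0.0013 -0.014  -0.044 ]
block 0.34 [178.  25. 354. 322.] top z 0.0508 mid [0.4669 0.029  0.0491] ext [0.283 0.143 0.008] rect [473.3  28.5 143.1 282.5  89.8] col [181. 167. 143.] d [-0.0123 -0.0496 -0.0899]
box 0.66 [178.  22. 354. 321.] top z 0.0508 mid [0.4667 0.0289 0.0491] ext [0.283 0.143 0.008] rect [473.1  28.6 143.2 282.9  89.8] col [181. 167. 143.] d [-0.0126 -0.0497 -0.0898]
```

{"api": "servo_tool", "payload": {"targets": [[-0.014,0,0,0,2,0,1],[0,0,0,0,0,0,1],[0,0,0,0,0,0,1]]}}

```text
time: 3.95
tcp_pos: [0.4843, 0.065, 0.1472]
tool_rot: [-1.222, -1.209, 1.186]
wrist_force: [0.9, 1.4, 0.1]
grip_width: 1.0
```

```bash
python3 w.py 90
```

```text
t 3.95 tcp [0.4843 0.065  0.1472] tool x yaw 89.02 ydir [ 0.0125  0.006  -0.9999] F [0.9 1.4 0.1] grip 0.9998587757408159 q [-0.72  0.04  0.52  1.98 -0.03  1.12  1.36]
turn deg [ 0.71 -0.98  0.35]
```

{"api": "servo_tool", "payload": {"targets": [[0,0.03,0.002,0.5,-0.7,0.2,1],[0,0.03,0.002,0,0,0,1],[0,0.02,0,0,0,0,1],[0,0,0,0,0,0,1],[0,0,0,0,0,0,1]]}}

```text
time: 4.37
tcp_pos: [0.4858, 0.066, 0.0708]
tool_rot: [-1.217, -1.219, 1.192]
wrist_force: [0.4, 0.9, -0.0]
grip_width: 0.999
```

```bash
python3 w.py 90
```

```text
t 4.3667 tcp [0.4858 0.066  0.0708] tool x yaw 89.65 ydir [ 0.0143  0.0074 -0.9999] F [ 0.4  0.9 -0. ] grip 0.9985838408348888 q [-0.7   0.15  0.52  2.06 -0.09  0.95  1.43]
turn deg [ 0.82 -0.36  0.43]
```

{"api": "servo_tool", "payload": {"targets": [[0,0.011,0.005,0.8,-0.3,0.4,1],[0,0,0,0,0,0,1],[0,0,0,0,0,0,1]]}}

```text
time: 4.62
tcp_pos: [0.4825, 0.0667, 0.0622]
tool_rot: [-1.21, -1.212, 1.206]
wrist_force: [0.8, -0.1, 0.6]
grip_width: 0.998
```

```bash
python3 w.py 90
```

```text
t 4.6167 tcp [0.4825 0.0667 0.0622] tool x yaw 89.97 ydir [ 0.0027  0.0016 -1.    ] F [ 0.8 -0.1  0.6] grip 0.9980578583708929 q [-0.7   0.16  0.52  2.06 -0.1   0.94  1.44]
turn deg [ 0.16 -0.03  0.09]
```

{"api": "servo_tool", "payload": {"targets": [[0,0,0,0,0,0,-1],[0,0,0,0,0,0,-1],[0,0,0,0,0,0,-1],[0,0,0,0,0,0,-1],[0,0,0,0,0,0,-1],[0,0,0,0,0,0,-1]], "force": 40}}

```text
time: 5.12
tcp_pos: [0.4844, 0.0669, 0.065]
tool_rot: [-1.212, -1.215, 1.204]
wrist_force: [-0.7, -6.4, 3.5]
grip_width: 0.63
```

```bash
python3 w.py 90
```

```text
t 5.1167 tcp [0.4844 0.0669 0.065 ] tool x yaw 89.98 ydir [ 0.0068  0.0029 -1.    ] F [-0.7 -6.4  3.5] grip 0.6300210795619228 q [-0.7   0.16  0.52  2.06 -0.1   0.94  1.44]
turn deg [ 0.39 -0.02  0.17]
```

{"api": "servo_tool", "payload": {"targets": [[0,0,0,0,0,0,-1],[0,0,0,0,0,0,-1],[0,-0.015,0,0,0,0,-1],[0,-0.03,0,0,0,0,-1],[0,-0.03,0,0,0,0,-1],[0,-0.03,0,0,0,0,-1],[0,-0.02,0,0,0,0,-1],[0,0,0,0,0,0,-1]]}}

```text
time: 5.78
tcp_pos: [0.4769, 0.0656, 0.1882]
tool_rot: [-1.205, -1.201, 1.215]
wrist_force: [0.9, 0.3, -6.5]
grip_width: 0.595
```

```bash
python3 w.py 90
```

```text
t 5.7833 tcp [0.4769 0.0656 0.1882] tool x yaw 89.95 ydir [-0.0088 -0.0026 -1.    ] F [ 0.9  0.3 -6.5] grip 0.5951329058244446 q [-0.74  0.    0.51  1.92  0.    1.23  1.35]
turn deg [-0.51 -0.05 -0.15]
```

{"api": "servo_tool", "payload": {"targets": [[0.03,0,0.01,-0.5,0,0,-1],[0.036,0,0.013,0,0,0,-1],[0.036,0,0.013,0,0,0,-1],[0.036,0,0.013,0,0,0,-1],[0.03,0,0.01,0,0,0,-1],[0.01,0,0.002,0,0,0,-1],[0,0,0,0,0,0,-1]]}}

```text
time: 6.37
tcp_pos: [0.4083, 0.2476, 0.1757]
tool_rot: [-1.21, -1.194, 1.216]
wrist_force: [-0.3, -0.3, -6.3]
grip_width: 0.595
```

```bash
python3 w.py 90 w3 mat
```

```text
t 6.3667 tcp [0.4083 0.2476 0.1757] tool x yaw 89.69 ydir [-0.0102 -0.008  -0.9999] F [-0.3 -0.3 -6.3] grip 0.5952716445986205 q [-0.94  0.01  0.31  1.94 -0.    1.2   0.93]
turn deg [-0.58 -0.31 -0.46]
mat 0.86 [270. 133. 384. 298.] top z 0.0049 mid [0.3936 0.2502 0.0048] ext [0.219 0.13  0.007] rect [454.8 249.8 130.4 217.6  89.5] col [58. 56. 53.] d [-0.0147  0.0026 -0.1708]
```

View pics/w3.png

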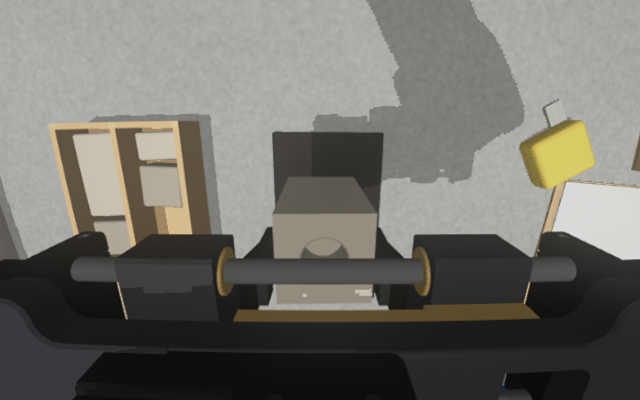

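The block is held upright over the mat, at image centre (325,240). I'm lowering it.

{"api": "servo_tool", "payload": {"targets": [[0.002,0.03,0,-0.5,0,-0.4,-1],[0,0.03,0,0,0,0,-1],[0,0.025,0,0,0,0,-1],[0,0.008,0,0,0,0,-1],[0,0,0,0,0,0,-1]]}}

```text
time: 6.88
tcp_pos: [0.4117, 0.2389, 0.078]
tool_rot: [-1.22, -1.194, 1.2]
wrist_force: [-0.4, -0.4, -5.8]
grip_width: 0.596
```

```bash
python3 w.py 90
```

```text
t 6.8833 tcp [0.4117 0.2389 0.078 ] tool x yaw 89.00 ydir [-4.0e-04 -4.2e-03 -1.0e+00] F [-0.4 -0.4 -5.8] grip 0.595619148788033 q [-0.92  0.11  0.32  2.06 -0.04  0.98  0.97]
turn deg [-0.02 -1.   -0.24]
```

{"api": "servo_tool", "payload": {"targets": [[0.004,0.007,0,0,-0.8,-0.2,-1],[0,0.005,0,0,0,0,-1],[0,0,0,0,0,0,-1]]}}

```text
time: 7.13
tcp_pos: [0.4136, 0.2417, 0.0668]
tool_rot: [-1.212, -1.206, 1.205]
wrist_force: [-0.1, -0.8, -6.6]
grip_width: 0.593
```

```bash
python3 w.py 90
```

```text
t 7.1333 tcp [0.4136 0.2417 0.0668] tool x yaw 89.69 ydir [ 8.e-04  2.e-04 -1.e+00] F [-0.1 -0.8 -6.6] grip 0.5934673755430288 q [-0.92  0.13  0.32  2.06 -0.05  0.95  0.99]
turn deg [ 0.05 -0.31  0.01]
```

{"api": "servo_tool", "payload": {"targets": [[0,0.003,0,0,0,0,-1],[0,0.002,0,0,0,0,-1],[0,0.001,0,0,0,0,-1]]}}

```text
time: 7.38
tcp_pos: [0.416, 0.2413, 0.0658]
tool_rot: [-1.213, -1.208, 1.202]
wrist_force: [0.8, -0.2, -6.9]
grip_width: 0.595
```

```bash
python3 w.py 90
```

```text
t 7.3833 tcp [0.416  0.2413 0.0658] tool x yaw 89.62 ydir [ 0.0033  0.0017 -1.    ] F [ 0.8 -0.2 -6.9] grip 0.5945230007925298 q [-0.91  0.14  0.32  2.06 -0.05  0.95  0.99]
turn deg [ 0.19 -0.38  0.1 ]
```

{"api": "servo_tool", "payload": {"targets": [[0,0.005,0.002,0,0,0,-1],[0,0.004,0,0,0,0,-1],[0,0.002,0,0,0,0,-1]]}}

```text
time: 7.63
tcp_pos: [0.4193, 0.2413, 0.064]
tool_rot: [-1.217, -1.213, 1.193]
wrist_force: [-0.5, 0.3, -8.4]
grip_width: 0.593
```

```bash
python3 w.py 90
```

```text
t 7.6333 tcp [0.4193 0.2413 0.064 ] tool x yaw 89.49 ydir [ 0.0104  0.006  -0.9999] F [-0.5  0.3 -8.4] grip 0.5934859732178768 q [-0.91  0.14  0.32  2.07 -0.05  0.93  1.  ]
turn deg [ 0.59 -0.51  0.35]
```

{"api": "servo_tool", "payload": {"targets": [[0,0.005,0.003,0.8,-0.5,0.4,-1],[0,0.003,0,0,0,0,-1],[0,0,0,0,0,0,-1]]}}

```text
time: 7.88
tcp_pos: [0.4209, 0.2419, 0.0643]
tool_rot: [-1.209, -1.212, 1.204]
wrist_force: [0.1, -0.3, -7.3]
grip_width: 0.593
```

```bash
python3 w.py 90
```

```text
t 7.8833 tcp [0.4209 0.2419 0.0643] tool x yaw 89.91 ydir [ 0.0023  0.0039 -1.    ] F [ 0.1 -0.3 -7.3] grip 0.5926571223417553 q [-0.91  0.15  0.32  2.05 -0.06  0.94  1.01]
turn deg [ 0.13 -0.09  0.22]
```

```bash
cat > t.py <<'E'
from h import *
import sys
for c in ("top","scene"):
    im,d=manip.get_image(c); P=cloud(c,d)
    for q in sys.argv[1:]:
        for r in manip.silhouettes(c,q)[:1]:
            p=P[r["region"]&(d>0)]
            zt=np.percentile(p[:,2],85); t=p[abs(p[:,2]-zt)<.005]
            print(c,q,round(r["score"],2),"top z %.4f"%np.median(t[:,2]),"mid",((np.percentile(t,1,0)+np.percentile(t,99,0))/2).round(4),"ext",np.ptp(t,axis=0).round(3))
E
python3 t.py block mat column
```

```text
top block 0.63 top z 0.0491 mid [0.5597 0.0288 0.0472] ext [0.461 0.144 0.01 ]
top mat 0.63 top z 0.0059 mid [0.4563 0.251  0.0063] ext [0.22  0.13  0.009]
top column 0.91 top z 0.0942 mid [0.5994 0.0632 0.0947] ext [0.049 0.046 0.007]
scene block 0.74 top z 0.0962 mid [0.4209 0.2422 0.0942] ext [0.05  0.054 0.009]
scene mat 0.66 top z 0.0068 mid [0.4601 0.2492 0.0069] ext [0.221 0.134 0.008]
scene column 0.62 top z 0.0955 mid [0.6065 0.0598 0.0951] ext [0.051 0.052 0.008]
```

```bash
python3 w.py 90 w4 block mat; sleep 0; python3 -c "
from h import *
for i in range(3): print(manip.observe()['tcp_pos'],manip.observe()['wrist_force'])"
```

```text
t 8.2833 tcp [0.4203 0.2419 0.063 ] tool x yaw 89.94 ydir [ 0.0016  0.0029 -1.    ] F [-0.2  0.9 -2.6] grip 0.5966331816444976 q [-0.91  0.15  0.32  2.06 -0.06  0.94  1.01]
turn deg [ 0.09 -0.06  0.17]
block 0.87 [270. 171. 376. 306.] top z 0.0955 mid [0.4146 0.242  0.0945] ext [0.054 0.053 0.007] rect [414.9 241.9  52.4  53.7  89.2] col [143. 137. 124.] d [-0.0057  0.0001  0.0315]
mat 0.58 [252. 121. 419. 312.] top z 0.0053 mid [0.4296 0.2509 0.0053] ext [0.169 0.13  0.006] rect [430.6 250.8 129.7 169.5  89.5] col [60. 58. 55.] d [ 0.0093  0.009  -0.0577]
[0.42025165 0.24188523 0.06297593] [ 0.32029428  1.67063414 -3.79944771]
[0.42025165 0.24188523 0.06297593] [ 0.32029428  1.67063414 -3.79944771]
[0.42025165 0.24188523 0.06297593] [ 0.32029428  1.67063414 -3.79944771]
```

Block top minus mat is 90.2 mm, so it is seated. I'm releasing it and rising.

{"api": "servo_tool", "payload": {"targets": [[0,0,0,0,0,0,1],[0,0,0,0,0,0,1],[0,0,0,0,0,0,1],[0,0,0,0,0,0,1],[0,-0.02,0,0,0,0,1],[0,-0.035,0,0,0,0,1],[0,-0.035,0,0,0,0,1],[0,-0.025,0,0,0,0,1],[0,0,0,0,0,0,1]]}}

```text
time: 9.18
tcp_pos: [0.4196, 0.2402, 0.1822]
tool_rot: [-1.21, -1.207, 1.208]
wrist_force: [1.2, 0.5, 0.3]
grip_width: 0.995
```

```bash
python3 w.py 90 w5 block mat column
```

```text
t 9.1833 tcp [0.4196 0.2402 0.1822] tool x yaw 89.87 ydir [-4.e-04 -2.e-04 -1.e+00] F [1.2 0.5 0.3] grip 0.994779673368246 q [-0.93  0.01  0.32  1.93 -0.    1.21  0.96]
turn deg [-0.02 -0.13 -0.01]
block 0.63 [296. 156. 352. 226.] top z 0.0934 mid [0.4133 0.2419 0.0929] ext [0.053 0.052 0.007] rect [413.4 241.9  52.2  52.5  89.6] col [142. 137. 124.] d [-0.0063  0.0017 -0.0894]
mat 0.67 [277. 119. 389. 258.] top z 0.0034 mid [0.4328 0.2503 0.0034] ext [0.177 0.131 0.01 ] rect [433.4 250.8 130.5 176.1  89.5] col [60. 58. 55.] d [ 0.0133  0.0101 -0.1788]
column 0.5 [186. 255. 197. 258.] top z 0.0095 mid [0.5168 0.0647 0.0107] ext [0.003 0.014 0.007] rect [516.2  64.7  13.9   2.3  80.4] col [96. 86. 71.] d [ 0.0972 -0.1755 -0.1715]
```

{"api": "servo_tool", "payload": {"targets": [[-0.022,0,-0.023,0,0,0,1],[-0.025,0,-0.026,0,0,0,1],[-0.025,0,-0.026,0,0,0,1],[-0.025,0,-0.026,0,0,0,1],[-0.025,0,-0.026,0,0,0,1],[-0.025,0,-0.026,0,0,0,1],[-0.02,0,-0.02,0,0,0,1],[-0.008,0,-0.006,0,0,0,1],[0,0,0,0,0,0,1]]}}

```text
time: 10.13
tcp_pos: [0.5959, 0.0554, 0.1609]
tool_rot: [-1.2, -1.188, 1.238]
wrist_force: [-0.3, 0.1, -0.4]
grip_width: 1.001
```

```bash
python3 w.py 90 w6 puck column box
```

```text
t 10.1333 tcp [0.5959 0.0554 0.1609] tool x yaw 90.38 ydir [-0.0249 -0.0169 -0.9995] F [-0.3  0.1 -0.4] grip 1.0009411078329835 q [-0.6   0.31  0.52  1.67 -0.15  1.23  1.53]
turn deg [-1.43  0.37 -0.96]
puck 0.91 [307. 116. 360. 169.] top z 0.0341 mid [0.5403 0.0633 0.0341] ext [0.049 0.051 0.005] rect [540.4  63.4  50.1  49.9  45.2] col [162. 149. 128.] d [-0.0556  0.0079 -0.1268]
puck 0.58 [598. 192. 640. 252.] top z 0.0443 mid [0.6287 0.4003 0.0446] ext [0.053 0.02  0.01 ] rect [629.1 399.7  54.3  15.4   9.3] col [120. 119. 111.] d [ 0.0327  0.3449 -0.1163]
column 0.65 [301. 176. 367. 249.] top z 0.0940 mid [0.6009 0.0627 0.0936] ext [0.051 0.051 0.007] rect [601.2  62.4  51.2  50.5  60.4] col [139. 133. 123.] d [ 0.005   0.0073 -0.0673]
box 0.87 [216.   1. 378. 321.] top z 0.0490 mid [0.5749 0.0293 0.0467] ext [0.331 0.143 0.01 ] rect [578.4  29.1 143.2 331.   89.9] col [170. 155. 129.] d [-0.021  -0.0261 -0.1142]
```

{"api": "servo_tool", "payload": {"targets": [[0.008,0,-0.006,-1.4,0.4,-1.0,1],[0,0,0,0,0,0,1],[0,0.03,0,0,0,0,1],[0,0.03,0,0,0,0,1],[0,0.025,0,0,0,0,1],[0,0,0,0,0,0,1]]}}

```text
time: 10.83
tcp_pos: [0.5977, 0.0794, 0.0778]
tool_rot: [-1.195, -1.231, 1.214]
wrist_force: [-1.9, -1.2, -0.2]
grip_width: 0.998
```

```bash
python3 w.py 90
```

```text
t 10.8333 tcp [0.5977 0.0794 0.0778] tool x yaw 91.12 ydir [ 0.0037  0.0105 -0.9999] F [-1.9 -1.2 -0.2] grip 0.9979316557192774 q [-0.6   0.38  0.49  1.77 -0.21  1.04  1.56]
turn deg [0.22 1.12 0.6 ]
```

{"api": "servo_tool", "payload": {"targets": [[-0.016,0,-0.004,0.2,1.0,0.5,1],[0,0,0,0,0,0,1],[0,0,0,0,0,0,1]]}}

```text
time: 11.08
tcp_pos: [0.6017, 0.0642, 0.08]
tool_rot: [-1.206, -1.212, 1.212]
wrist_force: [0.2, 0.4, 0.4]
grip_width: 0.998
```

```bash
python3 w.py 90 w7 column puck box
```

```text
t 11.0833 tcp [0.6017 0.0642 0.08  ] tool x yaw 90.23 ydir [-9.0e-04  1.3e-03 -1.0e+00] F [0.2 0.4 0.4] grip 0.9981209091409614 q [-0.58  0.38  0.5   1.76 -0.21  1.05  1.57]
turn deg [-0.05  0.23  0.07]
column 0.62 [275. 181. 366. 294.] top z 0.0946 mid [0.6023 0.0608 0.0934] ext [0.052 0.051 0.007] rect [601.7  62.2  51.1  48.1  30.3] col [120. 115. 105.] d [ 0.0006 -0.0033  0.0134]
box 0.74 [152.   0. 382. 323.] top z 0.0494 mid [0.5668 0.0276 0.0475] ext [0.233 0.143 0.009] rect [571.1  27.1 143.5 233.2  89.8] col [169. 152. 124.] d [-0.0349 -0.0365 -0.0325]
box 0.68 [460.   1. 638. 168.] top z 0.0055 mid [0.5002 0.248  0.0054] ext [0.137 0.133 0.008] rect [497.5 249.4 132.2 137.5  89.5] col [44. 42. 40.] d [-0.1014  0.1838 -0.0747]
```

{"api": "servo_tool", "payload": {"targets": [[-0.002,0.012,0,0,0,0,1],[0,0.007,0,0,0,0,1],[0,0,0,0,0,0,1]]}}

```text
time: 11.53
tcp_pos: [0.6025, 0.0628, 0.0604]
tool_rot: [-1.206, -1.216, 1.21]
wrist_force: [0.9, -0.4, -0.5]
grip_width: 1.0
```

```bash
python3 w.py 90
```

```text
t 11.5333 tcp [0.6025 0.0628 0.0604] tool x yaw 90.28 ydir [ 0.0021  0.0028 -1.    ] F [ 0.9 -0.4 -0.5] grip 0.999642717674659 q [-0.57  0.41  0.49  1.78 -0.22  1.01  1.58]
turn deg [0.12 0.28 0.16]
```

{"api": "servo_tool", "payload": {"targets": [[0,0,0,0,0,0,-1],[0,0,0,0,0,0,-1],[0,0,0,0,0,0,-1],[0,0,0,0,0,0,-1],[0,0,0,0,0,0,-1],[0,0,0,0,0,0,-1],[0,0,0,0,0,0,-1],[0,0,0,0,0,0,-1]], "force": 40}}

```text
time: 12.2
tcp_pos: [0.602, 0.0622, 0.0596]
tool_rot: [-1.206, -1.214, 1.211]
wrist_force: [-0.2, 0.6, -1.3]
grip_width: 0.589
```

{"api": "servo_tool", "payload": {"targets": [[0,-0.015,0,0,0,0,-1],[0,-0.03,0,0,0,0,-1],[0,-0.03,0,0,0,0,-1],[0,-0.03,0,0,0,0,-1],[0,-0.02,0,0,0,0,-1],[0,0,0,0,0,0,-1]]}}

```text
time: 12.7
tcp_pos: [0.5963, 0.0622, 0.1825]
tool_rot: [-1.197, -1.201, 1.22]
wrist_force: [1.2, 0.1, -6.1]
grip_width: 0.585
```

```bash
python3 w.py 90
```

```text
t 12.7 tcp [0.5963 0.0622 0.1825] tool x yaw 90.27 ydir [-0.0145 -0.0013 -0.9999] F [ 1.2  0.1 -6.1] grip 0.5850080827889564 q [-0.61  0.29  0.53  1.66 -0.15  1.25  1.52]
turn deg [-0.83  0.26 -0.07]
```

{"api": "servo_tool", "payload": {"targets": [[0.028,0,0.011,-0.8,0.2,0,-1],[0.036,0,0.015,0,0,0,-1],[0.036,0,0.015,0,0,0,-1],[0.036,0,0.015,0,0,0,-1],[0.032,0,0.014,0,0,0,-1],[0.016,0,0.006,0,0,0,-1],[0,0,0,0,0,0,-1],[0,0,0,0,0,0,-1]]}}

```text
time: 13.37
tcp_pos: [0.5107, 0.2505, 0.1684]
tool_rot: [-1.208, -1.195, 1.22]
wrist_force: [-0.1, -0.4, -6.9]
grip_width: 0.588
```

```bash
python3 w.py 90
```

```text
t 13.3667 tcp [0.5107 0.2505 0.1684] tool x yaw 89.87 ydir [-0.0119 -0.0087 -0.9999] F [-0.1 -0.4 -6.9] grip 0.5883818784039474 q [-0.89  0.22  0.41  1.74 -0.09  1.21  1.11]
turn deg [-0.68 -0.13 -0.5 ]
```

Now down about 0.108 m.

{"api": "servo_tool", "payload": {"targets": [[0.004,0.03,-0.005,-0.7,0,-0.5,-1],[0.002,0.03,0,0,0,0,-1],[0,0.025,0,0,0,0,-1],[0,0.01,0,0,0,0,-1],[0,0,0,0,0,0,-1]]}}

```text
time: 13.78
tcp_pos: [0.5153, 0.2515, 0.0657]
tool_rot: [-1.213, -1.203, 1.208]
wrist_force: [-0.8, -0.6, -5.1]
grip_width: 0.588
```

```bash
python3 w.py 90 w8 column mat
```

```text
t 13.7833 tcp [0.5153 0.2515 0.0657] tool x yaw 89.68 ydir [-0.0014 -0.003  -1.    ] F [-0.8 -0.6 -5.1] grip 0.587512488859245 q [-0.86  0.33  0.39  1.85 -0.15  1.    1.15]
turn deg [-0.08 -0.32 -0.17]
column 0.61 [276. 188. 372. 310.] top z 0.1015 mid [0.5142 0.2516 0.1004] ext [0.049 0.047 0.007] rect [514.5 251.8  46.6  48.7  87.9] col [128. 124. 115.] d [-0.0011  0.0002  0.0346]
mat 0.7 [229.   1. 413. 251.] top z 0.0062 mid [0.4495 0.2502 0.0061] ext [0.193 0.131 0.006] rect [454.9 250.2 130.6 193.3  89.6] col [65. 61. 57.] d [-0.0658 -0.0012 -0.0596]
```

{"api": "servo_tool", "payload": {"targets": [[0,0.006,0,0,-0.3,-0.1,-1],[0,0.003,0,0,0,0,-1],[0,0,0,0,0,0,-1]]}}

```text
time: 14.18
tcp_pos: [0.5202, 0.2541, 0.0639]
tool_rot: [-1.211, -1.218, 1.2]
wrist_force: [1.0, 0.3, -6.5]
grip_width: 0.588
```

```bash
python3 w.py 90 w9 column mat
```

```text
t 14.1833 tcp [0.5202 0.2541 0.0639] tool x yaw 89.99 ydir [ 0.0087  0.0064 -0.9999] F [ 1.   0.3 -6.5] grip 0.5884440460774202 q [-0.86  0.33  0.39  1.84 -0.15  0.98  1.17]
turn deg [ 0.5  -0.01  0.36]
column 0.82 [276. 187. 373. 315.] top z 0.0991 mid [0.5187 0.2541 0.0979] ext [0.049 0.047 0.007] rect [518.9 253.9  48.8  47.4   0.6] col [129. 125. 116.] d [-0.0015 -0.      0.0339]
mat 0.59 [228.   0. 411. 253.] top z 0.0056 mid [0.4553 0.2504 0.0055] ext [0.193 0.132 0.006] rect [461.9 250.4 131.  194.   89.7] col [65. 61. 57.] d [-0.0649 -0.0037 -0.0584]
```

{"api": "servo_tool", "payload": {"targets": [[-0.002,0.006,0.003,0.5,0,0.3,-1],[0,0.005,0,0,0,0,-1],[0,0.002,0,0,0,0,-1],[0,0,0,0,0,0,-1]]}}

```text
time: 14.67
tcp_pos: [0.5218, 0.253, 0.0597]
tool_rot: [-1.21, -1.217, 1.201]
wrist_force: [0.1, 0.0, -6.4]
grip_width: 0.588
```

```bash
python3 w.py 90 w10 column mat
```

```text
t 14.6667 tcp [0.5218 0.253  0.0597] tool x yaw 89.96 ydir [ 0.0071  0.0063 -1.    ] F [ 0.1  0.  -6.4] grip 0.5881359584195263 q [-0.85  0.34  0.39  1.84 -0.16  0.98  1.17]
turn deg [ 0.41 -0.04  0.36]
column 0.83 [276. 184. 373. 315.] top z 0.0962 mid [0.5196 0.2528 0.095 ] ext [0.048 0.047 0.007] rect [519.9 252.7  46.8  48.7  89. ] col [128. 124. 116.] d [-0.0022 -0.0002  0.0353]
mat 0.92 [227.   3. 414. 256.] top z 0.0052 mid [0.4572 0.2504 0.0052] ext [0.191 0.132 0.009] rect [463.2 250.5 130.9 191.3  89.7] col [64. 60. 57.] d [-0.0646 -0.0026 -0.0545]
```

{"api": "servo_tool", "payload": {"targets": [[0,0.004,0.003,0.4,0,0.3,-1],[0,0,0,0,0,0,-1],[0,0,0,0,0,0,1],[0,0,0,0,0,0,1],[0,0,0,0,0,0,1],[0,0,0,0,0,0,1],[0,0,0,0,0,0,1],[0,-0.02,0,0,0,0,1],[0,-0.035,0,0,0,0,1],[0,-0.035,0,0,0,0,1]]}}

```text
time: 15.65
tcp_pos: [0.5167, 0.2516, 0.1434]
tool_rot: [-1.209, -1.202, 1.216]
wrist_force: [0.0, 0.8, 0.5]
grip_width: 0.987
```

```bash
python3 w.py 0 w11 column mat block
```

```text
t 15.65 tcp [0.5167 0.2516 0.1434] tool x yaw 90.00 ydir [-0.0064 -0.0058 -1.    ] F [0.  0.8 0.5] grip 0.9872849140931417 q [-0.88  0.25  0.41  1.76 -0.11  1.16  1.13]
turn deg [-3.0e-02  9.0e+01 -5.5e-01]
column 0.76 [294. 172. 360. 254.] top z 0.1027 mid [0.524  0.2554 0.1022] ext [0.051 0.051 0.006] rect [524.4 255.3  50.8  50.7  78.3] col [142. 138. 129.] d [ 0.0073  0.0037 -0.0412]
mat 0.69 [256.  17. 391. 233.] top z 0.0123 mid [0.4577 0.2528 0.0121] ext [0.219 0.131 0.007] rect [458.8 252.8 130.3 218.8  89.6] col [66. 64. 60.] d [-0.059   0.0012 -0.1313]
block 0.58 [271.  39. 347. 119.] top z 0.1020 mid [0.418  0.2436 0.1018] ext [0.052 0.052 0.007] rect [417.7 243.5  52.1  51.8  90. ] col [203. 196. 181.] d [-0.0987 -0.008  -0.0416]
block 0.3 [291. 173. 361. 252.] top z 0.1027 mid [0.524  0.2553 0.1021] ext [0.051 0.051 0.006] rect [524.2 255.1  50.7  50.7  60.8] col [141. 136. 128.] d [ 0.0073  0.0037 -0.0413]
```

View pics/w11.png

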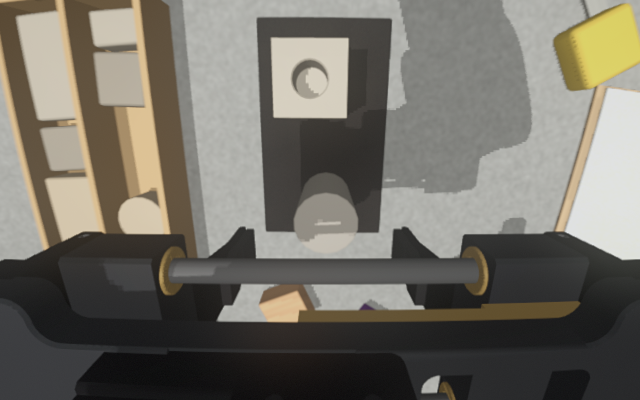

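The block at (310,78) and the column at (326,215) stand upright on the mat. Next I'm turning the jaws along the lane and going to the puck.

{"api": "servo_tool", "payload": {"targets": [[0,-0.03,0,0,7,0,1],[0,-0.02,0,0,7,0,1],[0,0,0,0,7,0,1],[0,0,0,0,7,0,1],[0,0,0,0,7,0,1],[0,0,0,0,7,0,1],[0,0,0,0,7,0,1],[0,0,0,0,7,0,1],[0,0,0,0,7,0,1],[0,0,0,0,7,0,1]]}}

```text
time: 16.68
tcp_pos: [0.5111, 0.2499, 0.18]
tool_rot: [-1.568, -0.236, 0.273]
wrist_force: [-0.6, 0.5, -0.2]
grip_width: 1.001
```

{"api": "servo_tool", "payload": {"targets": [[0,0,0,0,7,0,1],[0,0,0,0,7,0,1],[0,0,0,0,6,0,1],[0.004,0,-0.036,0,0,0,1],[0.004,0,-0.036,0,0,0,1],[0.004,0,-0.036,0,0,0,1],[0.004,0,-0.036,0,0,0,1],[0.004,0,-0.03,0,0,0,1],[0.002,0,-0.01,0,0,0,1],[0,0,0,0,0,0,1]]}}

```text
time: 17.52
tcp_pos: [0.5166, 0.0584, 0.167]
tool_rot: [-1.601, 0.064, 0.0]
wrist_force: [-0.5, 0.2, 0.0]
grip_width: 0.998
```

```bash
python3 w.py 0 w12 puck box
```

```text
t 17.5167 tcp [0.5166 0.0584 0.167 ] tool x yaw -2.35 ydir [-0.0412 -0.03   -0.9987] F [-0.5  0.2  0. ] grip 0.9976954235019595 q [-0.87  0.16  0.73  1.85 -0.09  1.22 -0.15]
turn deg [ 1.77 -2.32 -2.33]
puck 0.75 [327. 155. 375. 204.] top z 0.0340 mid [0.5416 0.0644 0.0336] ext [0.05  0.05  0.007] rect [541.7  64.1  49.5  50.2  88. ] col [184. 171. 147.] d [ 0.025   0.006  -0.1334]
box 0.64 [148. 137. 604. 258.] top z 0.0489 mid [0.5613 0.0539 0.0468] ext [0.462 0.103 0.009] rect [561.3  50.7 102.1 462.2  89.5] col [154. 139. 114.] d [ 0.0447 -0.0045 -0.1202]
```

{"api": "servo_tool", "payload": {"targets": [[0.02,0,0.005,1.8,-2.3,-2.3,1],[0.004,0,0,0,0,0,1],[0,0.03,0,0,0,0,1],[0,0.03,0,0,0,0,1],[0,0.01,0,0,0,0,1],[0,0,0,0,0,0,1]]}}

```text
time: 18.17
tcp_pos: [0.5408, 0.079, 0.0936]
tool_rot: [-1.568, -0.012, 0.015]
wrist_force: [-0.8, 0.3, -0.2]
grip_width: 1.003
```

```bash
python3 w.py 0 w13 puck
```

```text
t 18.1667 tcp [0.5408 0.079  0.0936] tool x yaw 0.99 ydir [-0.0025  0.0024 -1.    ] F [-0.8  0.3 -0.2] grip 1.003492053434293 q [-0.82  0.27  0.69  1.9  -0.2   1.04 -0.03]
turn deg [-0.14  0.99 -0.14]
puck 0.84 [295. 203. 355. 261.] top z 0.0350 mid [0.5422 0.0636 0.0344] ext [0.051 0.05  0.006] rect [542.2  63.4  50.1  50.7  41.6] col [195. 181. 157.] d [ 0.0013 -0.0155 -0.0591]
```

{"api": "servo_tool", "payload": {"targets": [[0.001,0,-0.015,0,0.9,0,1],[0,0,0,0,0,0,1],[0,0,0,0,0,0,1]]}}

```text
time: 18.52
tcp_pos: [0.5451, 0.0636, 0.0991]
tool_rot: [-1.566, -0.003, -0.002]
wrist_force: [0.9, 0.9, 1.3]
grip_width: 1.0
```

{"api": "servo_tool", "payload": {"targets": [[0,0.025,0,0,0,0,1],[0,0.025,0,0,0,0,1],[0,0,0,0,0,0,1],[0,0,0,0,0,0,1]]}}

```text
time: 18.85
tcp_pos: [0.5493, 0.0632, 0.0533]
tool_rot: [-1.563, -0.007, -0.011]
wrist_force: [-0.4, -0.1, 1.0]
grip_width: 0.999
```

```bash
python3 w.py 0 w14 puck
```

```text
t 18.85 tcp [0.5493 0.0632 0.0533] tool x yaw -0.13 ydir [ 0.0116  0.0081 -0.9999] F [-0.4 -0.1  1. ] grip 0.9993615111949594 q [-0.77  0.34  0.68  1.93 -0.27  0.95  0.03]
turn deg [-0.47 -0.13  0.67]
puck 0.92 [277. 195. 349. 259.] top z 0.0342 mid [0.5418 0.0657 0.0336] ext [0.05  0.045 0.007] rect [541.6  65.9  50.3  44.9   1.2] col [168. 155. 132.] d [-0.0075  0.0025 -0.0197]
```

{"api": "servo_tool", "payload": {"targets": [[-0.009,0,0,-0.4,0,0.6,1],[0,0,0,0,0,0,1],[-0.001,0.018,0,0,0,0,1],[-0.001,0.015,0,0,0,0,1],[0,0.005,0,0,0,0,1],[0,0,0,0,0,0,1]]}}

```text
time: 19.45
tcp_pos: [0.541, 0.0654, 0.021]
tool_rot: [-1.566, -0.006, -0.007]
wrist_force: [-0.1, 0.4, 0.6]
grip_width: 0.997
```

```bash
python3 w.py 0
```

```text
t 19.45 tcp [0.541  0.0654 0.021 ] tool x yaw -0.04 ydir [ 0.0086  0.0051 -0.9999] F [-0.1  0.4  0.6] grip 0.9972089407446971 q [-0.76  0.37  0.66  1.97 -0.3   0.89  0.05]
turn deg [-0.29 -0.04  0.49]
```

{"api": "servo_tool", "payload": {"targets": [[-0.001,0.008,0,-0.3,0,0.4,1],[0,0.003,0,0,0,0,1],[0,0,0,0,0,0,-1],[0,0,0,0,0,0,-1],[0,0,0,0,0,0,-1],[0,0,0,0,0,0,-1],[0,0,0,0,0,0,-1],[0,0,0,0,0,0,-1],[0,0,0,0,0,0,-1],[0,0,0,0,0,0,-1]], "force": 25}}

```text
time: 20.28
tcp_pos: [0.5419, 0.0658, 0.0123]
tool_rot: [-1.57, -0.003, -0.004]
wrist_force: [0.1, -0.6, -0.7]
grip_width: 0.593
```

```bash
python3 w.py 0
```

```text
t 20.2833 tcp [0.5419 0.0658 0.0123] tool x yaw -0.04 ydir [ 4.4e-03  6.0e-04 -1.0e+00] F [ 0.1 -0.6 -0.7] grip 0.5930016206739713 q [-0.76  0.39  0.65  1.96 -0.3   0.88  0.06]
turn deg [-0.03 -0.04  0.25]
```

{"api": "servo_tool", "payload": {"targets": [[0,-0.02,0,0,0,0,-1],[0,-0.035,0,0,0,0,-1],[0,-0.035,0,0,0,0,-1],[0,-0.035,0,0,0,0,-1],[0,-0.02,0,0,0,0,-1],[0,0,0,0,0,0,-1]]}}

```text
time: 20.78
tcp_pos: [0.5379, 0.0644, 0.1602]
tool_rot: [-1.574, 0.005, 0.001]
wrist_force: [0.4, 0.4, -2.0]
grip_width: 0.598
```

{"api": "servo_tool", "payload": {"targets": [[-0.006,0,-0.028,0,0,0,-1],[-0.008,0,-0.037,0,0,0,-1],[-0.008,0,-0.037,0,0,0,-1],[-0.008,0,-0.037,0,0,0,-1],[-0.008,0,-0.037,0,0,0,-1],[-0.008,0,-0.037,0,0,0,-1],[-0.008,0,-0.037,0,0,0,-1],[-0.008,0,-0.037,0,0,0,-1],[-0.004,0,-0.02,0,0,0,-1],[0,0,0,0,0,0,-1]]}}

```text
time: 21.62
tcp_pos: [0.4658, -0.2508, 0.1537]
tool_rot: [-1.571, -0.001, 0.011]
wrist_force: [-0.3, 0.1, -2.3]
grip_width: 0.59
```

```bash
python3 w.py 0 w15 puck pan
```

```text
t 21.6167 tcp [ 0.4658 -0.2508  0.1537] tool x yaw 0.44 ydir [-6.7e-03 -6.0e-04 -1.0e+00] F [-0.3  0.1 -2.3] grip 0.5898440645552335 q [-0.44  0.19  0.95  1.88 -0.17  1.16  0.58]
turn deg [ 0.03  0.44 -0.38]
puck 0.93 [277. 206. 368. 306.] top z 0.1753 mid [ 0.4665 -0.2524  0.1742] ext [0.049 0.052 0.007] rect [ 465.1 -252.7   51.7   48.1   78. ] col [142. 131. 112.] d [ 0.0007 -0.0016  0.0205]
pan 0.59 [200. 130. 395. 259.] top z 0.0390 mid [ 0.4648 -0.2392  0.0389] ext [0.145 0.114 0.007] rect [ 464.6 -248.   140.   114.6    3.2] col [154. 155. 146.] d [-0.001   0.0116 -0.1148]
```

View pics/w15.png

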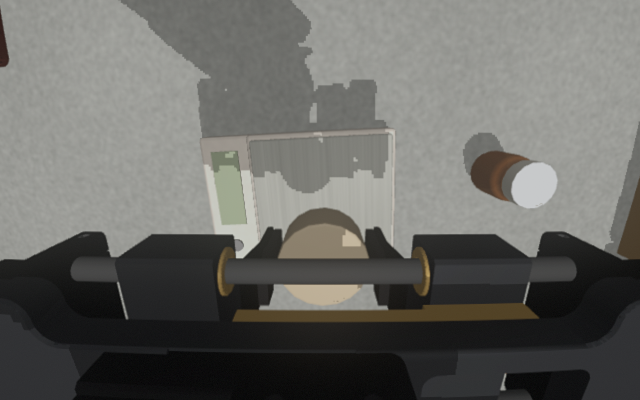

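The puck is held over the scale; the pan runs from (248,135) to (394,...) with the jar at right. I'm measuring the pan's centre more tightly.

```bash
cat > p.py <<'E'
from h import *
for c in ("top","scene","wrist"):
    im,d=manip.get_image(c); P=cloud(c,d).reshape(-1,3)
    z0=.0385 if c=="wrist" else .04
    s=(abs(P[:,2]-z0)<.004)&(abs(P[:,0]-.46)<.13)&(abs(P[:,1]+.26)<.12)
    q=(P[s,:2]*1000).astype(np.float32)
    hx=np.histogram(q[:,0],np.arange(370,560,5)); hy=np.histogram(q[:,1],np.arange(-350,-150,5))
    print(c,cv2.minAreaRect(q)); print(*[f"{int(b)}:{n}" for n,b in zip(*hx) if n]); print(*[f"{int(b)}:{n}" for n,b in zip(*hy) if n])
E
python3 p.py
```

```text
top ((464.53076171875, -259.8148193359375), (141.5759735107422, 140.6781005859375), 3.14465594291687)
390:31 395:70 400:74 405:70 410:75 415:71 420:71 425:67 430:76 435:73 440:68 445:64 450:63 455:59 460:61 465:62 470:62 475:64 480:68 485:75 490:77 495:76 500:71 505:75 510:76 515:76 520:78 525:76 530:50 535:14
-330:6 -325:3 -305:2 -300:1 -285:4 -280:62 -275:84 -270:95 -265:108 -260:118 -255:119 -250:109 -245:114 -240:118 -235:118 -230:122 -225:111 -220:115 -215:118 -210:112 -205:121 -200:115 -195:90 -190:28
scene ((466.6780700683594, -261.8487548828125), (147.49388122558594, 142.56483459472656), 2.752962112426758)
390:4 395:22 400:52 405:64 410:58 415:71 420:67 425:52 430:70 435:70 440:62 445:76 450:64 455:68 460:68 465:68 470:67 475:80 480:74 485:70 490:76 495:68 500:80 505:70 510:79 515:72 520:81 525:73 530:89 535:76 540:11
-335:38 -330:74 -325:80 -320:75 -315:75 -310:76 -305:78 -300:73 -295:74 -290:73 -285:75 -280:69 -275:73 -270:70 -265:72 -260:74 -255:66 -250:70 -245:74 -240:64 -235:66 -230:67 -225:73 -220:68 -215:60 -210:73 -205:66 -200:61 -195:44 -190:1
wrist ((464.59991455078125, -243.30813598632812), (139.7540283203125, 103.36134338378906), 3.3227434158325195)
390:47 395:372 400:451 405:407 410:399 415:399 420:407 425:439 430:399 435:384 440:363 445:358 450:314 455:318 460:323 465:320 470:321 475:332 480:339 485:346 490:355 495:367 500:394 505:441 510:456 515:431 520:428 525:414 530:305 535:28
-300:4 -295:24 -290:59 -285:114 -280:231 -275:316 -270:351 -265:414 -260:540 -255:631 -250:621 -245:652 -240:657 -235:669 -230:667 -225:686 -220:690 -215:709 -210:721 -205:735 -200:713 -195:427 -190:26
```

{"api": "servo_tool", "payload": {"targets": [[0,0,-0.009,0,0.4,-0.3,-1],[0,0,0,0,0,0,-1],[0,0.03,0,0,0,0,-1],[0,0.03,0,0,0,0,-1],[0,0.02,0,0,0,0,-1],[0,0,0,0,0,0,-1]]}}

```text
time: 22.42
tcp_pos: [0.4739, -0.25, 0.073]
tool_rot: [-1.568, -0.019, 0.009]
wrist_force: [-0.3, -0.1, -2.2]
grip_width: 0.59
```

```bash
python3 w.py 0 w16 puck pan
```

```text
t 22.4167 tcp [ 0.4739 -0.25    0.073 ] tool x yaw 1.03 ydir [ 0.0064  0.0025 -1.    ] F [-0.3 -0.1 -2.2] grip 0.5901514877053021 q [-0.36  0.32  0.89  1.95 -0.3   1.    0.7 ]
turn deg [-0.14  1.03  0.37]
puck 0.62 [276. 206. 369. 308.] top z 0.0965 mid [ 0.4743 -0.2535  0.0954] ext [0.05  0.052 0.006] rect [ 473.2 -253.7   51.4   48.6   78.2] col [146. 135. 116.] d [ 0.0004 -0.0035  0.0224]
pan 0.67 [145. 132. 415. 313.] top z 0.0409 mid [ 0.4646 -0.2578  0.0408] ext [0.143 0.137 0.007] rect [ 465.8 -260.   140.6  135.3    3.1] col [143. 143. 134.] d [-0.0093 -0.0079 -0.0322]
```

{"api": "servo_tool", "payload": {"targets": [[-0.009,0,-0.008,-0.1,0.9,0.3,-1],[0,0,0,0,0,0,-1],[0,0.01,0,0,0,0,-1],[0,0.008,0,0,0,0,-1],[0,0,0,0,0,0,-1]]}}

```text
time: 22.98
tcp_pos: [0.4698, -0.2621, 0.0629]
tool_rot: [-1.573, -0.012, -0.012]
wrist_force: [-0.7, -0.1, -2.8]
grip_width: 0.593
```

```bash
python3 w.py 0 w17 puck pan
```

```text
t 22.9833 tcp [ 0.4698 -0.2621  0.0629] tool x yaw -0.00 ydir [ 0.0148 -0.0022 -0.9999] F [-0.7 -0.1 -2.8] grip 0.5931554402338427 q [-0.33  0.34  0.89  1.96 -0.32  0.97  0.72]
turn deg [ 0.13 -0.    0.85]
puck 0.87 [278. 204. 368. 309.] top z 0.0852 mid [ 0.4695 -0.2653  0.0841] ext [0.049 0.052 0.007] rect [ 468.3 -265.3   51.3   48.6   80.1] col [146. 135. 116.] d [-0.0003 -0.0032  0.0211]
pan 0.95 [135. 115. 423. 312.] top z 0.0397 mid [ 0.4641 -0.2598  0.0397] ext [0.143 0.141 0.007] rect [ 465.6 -262.1  140.4  139.4    3.3] col [139. 139. 131.] d [-0.0057  0.0022 -0.0233]
```

{"api": "servo_tool", "payload": {"targets": [[-0.005,0.008,0.005,0.1,0,0.8,-1],[-0.001,0.008,0,0,0,0,-1],[0,0.003,0,0,0,0,-1],[0,0,0,0,0,0,-1]]}}

```text
time: 23.47
tcp_pos: [0.465, -0.2577, 0.0454]
tool_rot: [-1.572, -0.002, -0.001]
wrist_force: [-1.1, 1.6, 4.4]
grip_width: 0.591
```

```bash
python3 w.py 0 w18 puck pan
```

```text
t 23.4667 tcp [ 0.465  -0.2577  0.0454] tool x yaw 0.03 ydir [ 2.1e-03 -9.0e-04 -1.0e+00] F [-1.1  1.6  4.4] grip 0.5914851387665082 q [-0.32  0.36  0.88  1.98 -0.34  0.95  0.73]
turn deg [0.05 0.03 0.12]
puck 0.72 [277. 208. 371. 310.] top z 0.0692 mid [ 0.4649 -0.2605  0.0681] ext [0.048 0.052 0.007] rect [ 465.7 -261.1   47.5   51.9    6.8] col [147. 135. 116.] d [-0.0001 -0.0028  0.0227]
pan 0.75 [128. 120. 440. 313.] top z 0.0393 mid [ 0.4636 -0.2506  0.0392] ext [0.143 0.124 0.008] rect [ 465.3 -253.   140.2  121.6    3.3] col [138. 138. 130.] d [-0.0014  0.0071 -0.0062]
```

Puck seated (top minus pan = 30 mm, contact force 4 N) and centred within about 1 mm. I'm releasing it and rising.

{"api": "servo_tool", "payload": {"targets": [[0,0,0,0,0,0,1],[0,0,0,0,0,0,1],[0,0,0,0,0,0,1],[0,0,0,0,0,0,1],[0,0,0,0,0,0,1],[0,-0.02,0,0,0,0,1],[0,-0.035,0,0,0,0,1],[0,-0.035,0,0,0,0,1],[0,-0.035,0,0,0,0,1],[0,0,0,0,0,0,1]]}}

```text
time: 24.45
tcp_pos: [0.4623, -0.257, 0.1711]
tool_rot: [-1.572, 0.005, 0.005]
wrist_force: [1.1, -0.4, 1.4]
grip_width: 0.996
```

```bash
python3 w.py 0 w19 puck pan
python3 - <<'E'
from h import *
im,d=manip.get_image("top"); P=cloud("top",d)
for r in manip.silhouettes("top","spacer")+manip.silhouettes("top","puck"):
    p=P[r["region"]&(d>0)]; 
    if r["score"]<.3: continue
    t=p[abs(p[:,2]-np.percentile(p[:,2],85))<.005]
    print(round(r["score"],2),cv2.minAreaRect((t[:,:2]*1000).astype(np.float32)),np.median(t[:,2]).round(4),im[r["region"]].mean(0).round())
E
```

```text
t 24.45 tcp [ 0.4623 -0.257   0.1711] tool x yaw -0.02 ydir [-0.0062 -0.0015 -1.    ] F [ 1.1 -0.4  1.4] grip 0.9957604895471686 q [-0.45  0.17  0.98  1.86 -0.15  1.19  0.57]
turn deg [ 0.09 -0.02 -0.35]
puck 0.85 [303. 172. 355. 227.] top z 0.0666 mid [ 0.4642 -0.2594  0.0661] ext [0.051 0.051 0.006] rect [ 464.6 -259.5   50.6   50.9   89.1] col [174. 162. 141.] d [ 0.0019 -0.0023 -0.105 ]
pan 0.97 [210. 123. 398. 260.] top z 0.0367 mid [ 0.4644 -0.2601  0.0367] ext [0.146 0.147 0.008] rect [ 464.7 -260.9  139.6  139.3    3.5] col [152. 152. 144.] d [ 0.0021 -0.003  -0.1344]
pan 0.57 [298. 173. 353. 226.] top z 0.0666 mid [ 0.4642 -0.2594  0.0661] ext [0.05  0.051 0.006] rect [ 464.2 -259.5   50.6   50.1   89.6] col [175. 163. 142.] d [ 0.0019 -0.0023 -0.105 ]
0.79 ((770.9813842773438, 173.28805541992188), (50.62612533569336, 50.8772087097168), 53.405433654785156) 0.0294 [ 46. 146. 140.]
0.66 ((655.7220458984375, 208.94195556640625), (49.57687759399414, 50.13758087158203), 22.817779541015625) 0.0294 [190. 151. 104.]
0.82 ((464.11529541015625, -259.4320983886719), (50.7111930847168, 47.9226188659668), 24.989057540893555) 0.0694 [182. 164. 135.]
```

{"api": "servo_tool", "payload": {"targets": [[0.013,0,0.028,0,0,0,1],[0.016,0,0.038,0,0,0,1],[0.016,0,0.038,0,0,0,1],[0.016,0,0.038,0,0,0,1],[0.016,0,0.038,0,0,0,1],[0.016,0,0.038,0,0,0,1],[0.016,0,0.038,0,0,0,1],[0.016,0,0.038,0,0,0,1],[0.016,0,0.038,0,0,0,1],[0.016,0,0.038,0,0,0,1]]}}

```text
time: 25.58
tcp_pos: [0.6135, 0.1119, 0.149]
tool_rot: [-1.575, 0.043, 0.008]
wrist_force: [0.7, -1.4, 0.1]
grip_width: 0.998
```

{"api": "servo_tool", "payload": {"targets": [[0.016,0,0.038,0,0,0,1],[0.016,0,0.03,0,0,0,1],[0.01,0,0.02,0,0,0,1],[0,0,0,0,-5.6,0,1],[0,0,0,0,-5.6,0,1],[0,0,0,0,-5.6,0,1],[0,0,0,0,-5.6,0,1],[0,0,0,0,0,0,1]]}}

```text
time: 26.25
tcp_pos: [0.6538, 0.2163, 0.1278]
tool_rot: [-1.548, -0.272, 0.358]
wrist_force: [0.5, 0.1, -0.5]
grip_width: 1.003
```

```bash
python3 w.py 22.5 w20 spacer
```

```text
t 26.25 tcp [0.6538 0.2163 0.1278] tool x yaw 23.02 ydir [-0.0535 -0.0116 -0.9985] F [ 0.5  0.1 -0.5] grip 1.0031538235572102 q [-0.79  0.57  0.6   1.44 -0.33  1.29  0.25]
turn deg [-0.57  0.51 -3.08]
spacer 0.84 [303. 183. 358. 234.] top z 0.0289 mid [0.6577 0.2095 0.0285] ext [0.063 0.063 0.007] rect [658.2 209.   49.4  50.1  22. ] col [199. 172. 135.] d [ 0.0039 -0.0068 -0.0994]
spacer 0.78 [372.  86. 450. 167.] top z 0.0290 mid [0.6948 0.3079 0.0287] ext [0.066 0.067 0.007] rect [695.7 307.9  50.2  50.3  55.7] col [108.  70. 124.] d [ 0.0411  0.0916 -0.0992]
```

View pics/w20.png

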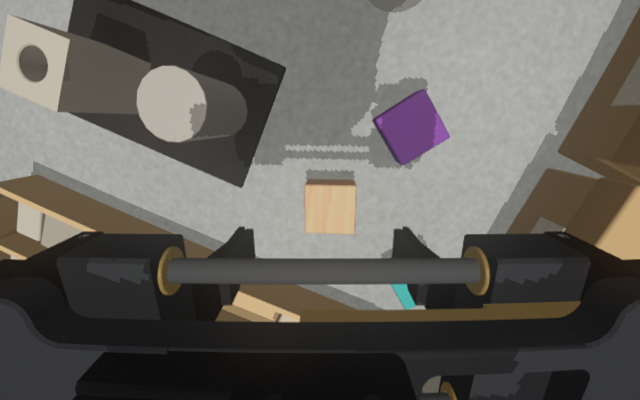

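{"api": "servo_tool", "payload": {"targets": [[0.001,0,-0.008,-0.5,0.5,-3,1],[0,0,0,0,0,0,1],[0,0.025,0,0,0,0,1],[0,0.025,0,0,0,0,1],[0,0.015,0,0,0,0,1],[0,0,0,0,0,0,1],[0,0,0,0,0,0,1]]}}

```text
time: 26.93
tcp_pos: [0.6576, 0.2085, 0.0603]
tool_rot: [-1.551, -0.282, 0.29]
wrist_force: [0.0, -0.6, 0.5]
grip_width: 1.001
```

```bash
python3 w.py 22.2 w21 spacer
```

```text
t 26.9333 tcp [0.6576 0.2085 0.0603] tool x yaw 20.92 ydir [-5.1e-03 -1.0e-04 -1.0e+00] F [ 0.  -0.6  0.5] grip 1.001253690961047 q [-0.79  0.6   0.59  1.55 -0.36  1.11  0.25]
turn deg [-0.1  -1.28 -0.27]
spacer 0.94 [393. 285. 426. 314.] top z 0.0290 mid [0.7478 0.1706 0.0275] ext [0.019 0.012 0.006] rect [747.3 168.7  11.9  17.1  67.4] col [ 62. 127. 121.] d [ 0.0903 -0.0379 -0.0327]
spacer 0.87 [289. 186. 360. 256.] top z 0.0292 mid [0.6577 0.2097 0.0286] ext [0.063 0.063 0.006] rect [658.1 208.7  50.1  50.3  22.8] col [193. 165. 129.] d [ 0.0002  0.0013 -0.0316]
```

Centred. I'm going down 0.05 m and closing.

{"api": "servo_tool", "payload": {"targets": [[0,0.025,0,0,-1.2,0,1],[0,0.02,0,0,0,0,1],[0,0.006,0,0,0,0,1],[0,0,0,0,0,0,1]], "force": 20}}

```text
time: 27.37
tcp_pos: [0.6619, 0.2102, 0.0149]
tool_rot: [-1.546, -0.307, 0.3]
wrist_force: [-0.6, 0.1, -0.7]
grip_width: 1.0
```

```bash
python3 w.py 22.5
```

```text
t 27.3667 tcp [0.6619 0.2102 0.0149] tool x yaw 22.17 ydir [ 0.0039  0.004  -1.    ] F [-0.6  0.1 -0.7] grip 0.9998816834584103 q [-0.77  0.65  0.56  1.57 -0.39  1.03  0.29]
turn deg [-0.13 -0.33  0.29]
```

{"api": "servo_tool", "payload": {"targets": [[-0.003,0.006,0,0,0,0,1],[0,0,0,0,0,0,-1],[0,0,0,0,0,0,-1],[0,0,0,0,0,0,-1],[0,0,0,0,0,0,-1],[0,0,0,0,0,0,-1],[0,0,0,0,0,0,-1],[0,0,0,0,0,0,-1],[0,0,0,0,0,0,-1],[0,0,0,0,0,0,-1]]}}

```text
time: 28.2
tcp_pos: [0.6622, 0.21, 0.0151]
tool_rot: [-1.544, -0.312, 0.294]
wrist_force: [0.3, -0.3, -0.2]
grip_width: 0.572
```

```bash
python3 w.py 22.5 w22 spacer
```

```text
t 28.2 tcp [0.6622 0.21   0.0151] tool x yaw 22.13 ydir [ 0.0106  0.0072 -0.9999] F [ 0.3 -0.3 -0.2] grip 0.5724980125273799 q [-0.77  0.64  0.56  1.58 -0.39  1.02  0.29]
turn deg [-0.15 -0.37  0.72]
spacer 0.74 [381.  40. 519. 173.] top z 0.0293 mid [0.6946 0.3084 0.0288] ext [0.067 0.067 0.007] rect [695.5 308.6  50.6  50.2  56.1] col [146.  89. 168.] d [0.0324 0.0984 0.0137]
spacer 0.62 [279. 199. 367. 291.] top z 0.0293 mid [0.6594 0.2109 0.0284] ext [0.062 0.064 0.007] rect [662.1 210.2  49.6  50.8  22.8] col [184. 154. 119.] d [-0.0027  0.0009  0.0133]
```

{"api": "servo_tool", "payload": {"targets": [[0,-0.02,0,0,0,0,-1],[0,-0.035,0,0,0,0,-1],[0,-0.035,0,0,0,0,-1],[0,-0.035,0,0,0,0,-1],[0,-0.015,0,0,5.5,0,-1],[0,0,0,0,5.5,0,-1],[0,0,0,0,5.5,0,-1],[0,0,0,0,5.5,0,-1],[0,0,0,0,0,0,-1]]}}

```text
time: 29.05
tcp_pos: [0.6596, 0.2083, 0.161]
tool_rot: [-1.564, 0.006, -0.018]
wrist_force: [-0.2, -0.4, -0.2]
grip_width: 0.57
```

{"api": "servo_tool", "payload": {"targets": [[-0.022,0,-0.026,0,0,0,-1],[-0.027,0,-0.031,0,0,0,-1],[-0.027,0,-0.031,0,0,0,-1],[-0.027,0,-0.031,0,0,0,-1],[-0.014,0,-0.018,0,0,0,-1],[0,0,0,0,0,0,-1],[0,0,0,0,0,0,-1]]}}

```text
time: 29.63
tcp_pos: [0.5353, 0.0684, 0.1549]
tool_rot: [-1.566, -0.014, 0.006]
wrist_force: [0.0, 1.5, -1.2]
grip_width: 0.575
```

```bash
python3 w.py 0 w23 spacer box
```

```text
t 29.6333 tcp [0.5353 0.0684 0.1549] tool x yaw 0.73 ydir [ 0.0049  0.0053 -1.    ] F [ 0.   1.5 -1.2] grip 0.5749788291598621 q [-0.93  0.19  0.81  1.86 -0.15  1.15 -0.05]
turn deg [-0.3   0.73  0.28]
spacer 0.94 [510.  61. 594. 134.] top z 0.0293 mid [0.7712 0.1717 0.0282] ext [0.067 0.067 0.007] rect [772.4 171.5  50.8  51.1  53.6] col [ 71. 145. 139.] d [ 0.2359  0.1033 -0.1267]
spacer 0.72 [280. 200. 369. 292.] top z 0.1693 mid [0.5355 0.0686 0.1684] ext [0.05  0.051 0.007] rect [535.7  68.3  50.   50.5   0.6] col [162. 133.  99.] d [0.0002 0.0002 0.0135]
box 0.6 [119. 156. 577. 294.] top z 0.0491 mid [0.5617 0.0286 0.0472] ext [0.462 0.144 0.008] rect [561.6  27.9 143.2 462.   89.8] col [162. 145. 117.] d [ 0.0264 -0.0398 -0.1077]
```

{"api": "servo_tool", "payload": {"targets": [[0.006,0,-0.005,-0.3,0.7,0.3,-1],[0,0,0,0,0,0,-1],[0,0.03,0,0,0,0,-1],[0,0.03,0,0,0,0,-1],[0,0.01,0,0,0,0,-1],[0,0,0,0,0,0,-1],[0,0,0,0,0,0,-1]]}}

```text
time: 30.37
tcp_pos: [0.5489, 0.0683, 0.0831]
tool_rot: [-1.577, -0.008, 0.004]
wrist_force: [0.1, -1.2, -0.1]
grip_width: 0.571
```

```bash
python3 w.py 0 w24 spacer box
```

```text
t 30.3667 tcp [0.5489 0.0683 0.0831] tool x yaw 0.46 ydir [ 0.0026 -0.0066 -1.    ] F [ 0.1 -1.2 -0.1] grip 0.5705565795024513 q [-0.87  0.32  0.78  1.9  -0.25  1.03  0.02]
turn deg [0.38 0.46 0.15]
spacer 0.85 [552.  40. 639. 133.] top z 0.0298 mid [0.7658 0.1723 0.0287] ext [0.057 0.067 0.007] rect [772.2 172.2  51.2  51.6  52.8] col [ 64. 136. 130.] d [ 0.2169  0.104  -0.0545]
spacer 0.7 [280. 199. 366. 291.] top z 0.0978 mid [0.5491 0.069  0.0968] ext [0.05  0.051 0.007] rect [5.492e+02 6.880e+01 5.010e+01 5.050e+01 1.000e-01] col [161. 131.  98.] d [0.0002 0.0007 0.0137]
box 0.94 [ 35. 166. 637. 316.] top z 0.0494 mid [0.5617 0.0733 0.0475] ext [0.464 0.061 0.008] rect [561.6  73.3  58.8 464.1  89.1] col [158. 141. 115.] d [ 0.0128  0.0051 -0.0356]
```

{"api": "servo_tool", "payload": {"targets": [[-0.008,0,-0.005,0.3,0.4,0.1,-1],[0,0,0,0,0,0,-1],[0,0,0,0,0,0,-1]]}}

```text
time: 30.77
tcp_pos: [0.5424, 0.0632, 0.0871]
tool_rot: [-1.568, -0.006, -0.005]
wrist_force: [0.5, 0.1, -1.0]
grip_width: 0.574
```

```bash
python3 w.py 0 w25 spacer
python3 - <<'E'
from h import *
for c in ("wrist","top"):
    im,d=manip.get_image(c); P=cloud(c,d).reshape(-1,3)
    s=(abs(P[:,2]-.049)<.004)&(abs(P[:,0]-.54)<.2)&(P[:,1]>-.06)&(P[:,1]<.12)
    h=np.histogram(P[s,1]*1000,np.arange(-60,120,2)); print(c,*[f"{int(b)}:{n}" for n,b in zip(*h) if n>5])
E
```

```text
t 30.7667 tcp [0.5424 0.0632 0.0871] tool x yaw 0.02 ydir [ 0.0068  0.0027 -1.    ] F [ 0.5  0.1 -1. ] grip 0.5741737183111122 q [-0.87  0.29  0.79  1.92 -0.24  1.02  0.02]
turn deg [-0.15  0.02  0.39]
spacer 0.76 [279. 201. 368. 291.] top z 0.1014 mid [0.5426 0.0634 0.1005] ext [0.05  0.051 0.007] rect [5.425e+02 6.310e+01 5.000e+01 5.070e+01 1.000e-01] col [161. 132.  99.] d [0.0002 0.0002 0.0134]
spacer 0.72 [551.  32. 640. 125.] top z 0.0293 mid [0.7653 0.1713 0.0281] ext [0.056 0.066 0.007] rect [771.5 172.2  51.5  50.8  54.3] col [ 62. 135. 129.] d [ 0.2229  0.1081 -0.059 ]
wrist 92:445 94:1438 96:1449 98:1468 100:46
top -44:13 -42:25 -40:29 -38:23 24:14 26:24 28:26 30:22 92:18 94:22 96:23 98:24
```

{"api": "servo_tool", "payload": {"targets": [[-0.002,0.02,0,0,0,0.3,-1],[-0.002,0.02,0,0,0,0,-1],[0,0.012,0,0,0,0,-1],[0,0,0,0,0,0,-1],[0,0,0,0,0,0,-1]]}}

```text
time: 31.38
tcp_pos: [0.5399, 0.0643, 0.0338]
tool_rot: [-1.568, -0.004, -0.001]
wrist_force: [-1.1, 0.1, 0.1]
grip_width: 0.568
```

```bash
python3 w.py 0
```

```text
t 31.3833 tcp [0.5399 0.0643 0.0338] tool x yaw 0.10 ydir [ 0.003   0.0029 -1.    ] F [-1.1  0.1  0.1] grip 0.5680749479696529 q [-0.83  0.37  0.75  1.96 -0.32  0.93  0.08]
turn deg [-0.17  0.1   0.17]
```

{"api": "servo_tool", "payload": {"targets": [[0.001,0.008,-0.001,0,0,0,-1],[0,0.006,0,0,0,0,-1],[0,0.002,0,0,0,0,-1],[0,0,0,0,0,0,-1]]}}

```text
time: 31.72
tcp_pos: [0.5426, 0.0637, 0.0194]
tool_rot: [-1.566, -0.005, -0.002]
wrist_force: [0.0, 0.4, 0.4]
grip_width: 0.573
```

```bash
python3 w.py 0 w26 spacer box
```

```text
t 31.7167 tcp [0.5426 0.0637 0.0194] tool x yaw 0.11 ydir [ 0.0045  0.0048 -1.    ] F [0.  0.4 0.4] grip 0.5727246420557238 q [-0.81  0.4   0.73  1.96 -0.34  0.9   0.1 ]
turn deg [-0.27  0.11  0.26]
spacer 0.86 [278. 215. 366. 289.] top z 0.0344 mid [0.5429 0.0635 0.0343] ext [0.05  0.05  0.005] rect [5.429e+02 6.330e+01 5.030e+01 5.010e+01 2.000e-01] col [181. 149. 113.] d [ 0.0002 -0.0001  0.015 ]
spacer 0.61 [631.  68. 640.  92.] top z 0.0033 mid [0.7419 0.1675 0.0038] ext [0.009 0.013 0.007] rect [741.8 166.9   8.2  13.1  12.4] col [55. 86. 82.] d [ 0.1993  0.1038 -0.0156]
box 0.94 [  2. 182. 638. 387.] top z 0.0491 mid [0.5415 0.0964 0.0474] ext [0.345 0.07  0.008] rect [542.3  65.1  70.3 344.8  90. ] col [148. 130. 103.] d [-0.0011  0.0328  0.028 ]
```

Seated (top at 34.4 mm). I'm releasing it, rising, and turning back to yaw 90.

{"api": "servo_tool", "payload": {"targets": [[0,0,0,0,0,0,1],[0,0,0,0,0,0,1],[0,0,0,0,0,0,1],[0,0,0,0,0,0,1],[0,0,0,0,0,0,1],[0,-0.02,0,0,0,0,1],[0,-0.035,0,0,0,0,1],[0,-0.035,0,0,0,0,1],[0,-0.035,0,0,0,0,1],[0,-0.035,0,0,0,0,1]]}}

```text
time: 32.7
tcp_pos: [0.5368, 0.0618, 0.1775]
tool_rot: [-1.573, 0.005, 0.007]
wrist_force: [1.5, 0.8, 0.4]
grip_width: 0.998
```

{"api": "servo_tool", "payload": {"targets": [[0,-0.01,0,0,-7,0,1],[0,0,0,0,-7,0,1],[0,0,0,0,-7,0,1],[0,0,0,0,-7,0,1],[0,0,0,0,-7,0,1],[0,0,0,0,-7,0,1],[0,0,0,0,-7,0,1],[0,0,0,0,-7,0,1],[0,0,0,0,-7,0,1],[0,0,0,0,-7,0,1]]}}

```text
time: 33.53
tcp_pos: [0.5414, 0.0621, 0.1988]
tool_rot: [-1.344, -0.975, 0.961]
wrist_force: [-0.4, 0.7, -0.5]
grip_width: 1.001
```

{"api": "servo_tool", "payload": {"targets": [[0,0,0,0,-7,0,1],[0,0,0,0,-7,0,1],[0,0,0,0,-4,0,1],[0,0,0,0,0,0,1]]}}

```text
time: 33.87
tcp_pos: [0.5411, 0.0617, 0.1987]
tool_rot: [-1.206, -1.222, 1.207]
wrist_force: [0.4, 0.3, -0.2]
grip_width: 1.003
```

```bash
python3 w.py 90 w27 spacer
```

```text
t 33.8667 tcp [0.5411 0.0617 0.1987] tool x yaw 90.41 ydir [ 0.0064  0.0055 -1.    ] F [ 0.4  0.3 -0.2] grip 1.0025860393353105 q [-0.8   0.14  0.67  1.79 -0.09  1.24  1.47]
turn deg [0.37 0.41 0.32]
spacer 0.7 [303. 160. 345. 204.] top z 0.0342 mid [0.542  0.064  0.0335] ext [0.05  0.05  0.007] rect [5.42e+02 6.39e+01 5.05e+01 4.98e+01 4.00e-01] col [181. 152. 116.] d [ 0.0009  0.0023 -0.1652]
```

{"api": "servo_tool", "payload": {"targets": [[0.028,0,0.003,0.3,0.4,0.3,1],[0.037,0,0.004,0,0,0,1],[0.037,0,0.004,0,0,0,1],[0.037,0,0.004,0,0,0,1],[0.035,0,0.004,0,0,0,1],[0.018,0,0.001,0,0,0,1],[0,0,0,0,0,0,1],[0,0,0,0,0,0,1]]}}

```text
time: 34.63
tcp_pos: [0.5234, 0.2603, 0.1989]
tool_rot: [-1.228, -1.184, 1.181]
wrist_force: [-0.3, -0.9, -0.4]
grip_width: 1.0
```

```bash
python3 w.py 90 w28 column block
```

```text
t 34.6333 tcp [0.5234 0.2603 0.1989] tool x yaw 87.90 ydir [ 2.1e-03  5.0e-04 -1.0e+00] F [-0.3 -0.9 -0.4] grip 1.0002855444361471 q [-1.    0.23  0.55  1.69 -0.12  1.26  1.1 ]
turn deg [ 0.12 -2.1   0.03]
column 0.75 [288. 158. 345. 220.] top z 0.0952 mid [0.5204 0.2541 0.0949] ext [0.051 0.05  0.007] rect [520.3 253.9  50.5  50.   34.4] col [139. 135. 126.] d [-0.0029 -0.0062 -0.104 ]
block 0.88 [266.  45. 327. 113.] top z 0.0952 mid [0.4145 0.2418 0.0951] ext [0.052 0.053 0.006] rect [414.4 241.7  52.8  52.2  89.6] col [190. 183. 168.] d [-0.1088 -0.0185 -0.1038]
```

{"api": "servo_tool", "payload": {"targets": [[-0.006,0,0.002,0,-2.1,0,1],[0,0,0,0,0,0,1],[0,0.035,0,0,0,0,1],[0,0.035,0,0,0,0,1],[0,0.01,0,0,0,0,1],[0,0,0,0,0,0,1]]}}

```text
time: 35.28
tcp_pos: [0.5264, 0.2447, 0.1205]
tool_rot: [-1.222, -1.203, 1.188]
wrist_force: [0.5, -0.6, 0.3]
grip_width: 0.997
```

```bash
python3 w.py 90 w29 column
```

```text
t 35.2833 tcp [0.5264 0.2447 0.1205] tool x yaw 88.87 ydir [ 0.0083  0.004  -1.    ] F [ 0.5 -0.6  0.3] grip 0.996751699176058 q [-0.97  0.28  0.54  1.79 -0.16  1.1   1.18]
turn deg [ 0.47 -1.14  0.23]
```

{"api": "servo_tool", "payload": {"targets": [[0.009,0,0.005,0.4,-1.1,0.2,1],[0,0,0,0,0,0,1],[0,0,0,0,0,0,1]]}}

```text
time: 35.63
tcp_pos: [0.5243, 0.2563, 0.1272]
tool_rot: [-1.21, -1.217, 1.203]
wrist_force: [0.1, -0.7, -0.3]
grip_width: 0.999
```

```bash
python3 w.py 90 w30 column
```

```text
t 35.6333 tcp [0.5243 0.2563 0.1272] tool x yaw 90.05 ydir [ 0.0069  0.005  -1.    ] F [ 0.1 -0.7 -0.3] grip 0.9993922280506288 q [-0.98  0.28  0.53  1.78 -0.16  1.11  1.18]
turn deg [0.4  0.05 0.28]
column 0.97 [284. 167. 357. 252.] top z 0.0954 mid [0.5202 0.254  0.0948] ext [0.051 0.05  0.007] rect [520.4 253.9  49.7  51.1  86.9] col [138. 133. 125.] d [-0.0041 -0.0023 -0.0324]
```

{"api": "servo_tool", "payload": {"targets": [[-0.002,0.025,0.003,0.4,0,0.2,1],[0,0.025,0.002,0,0,0,1],[0,0.014,0,0,0,0,1],[0,0,0,0,0,0,1],[0,0,0,0,0,0,1]]}}

```text
time: 36.15
tcp_pos: [0.5214, 0.2565, 0.0646]
tool_rot: [-1.208, -1.217, 1.204]
wrist_force: [-0.0, 0.4, 0.2]
grip_width: 0.999
```

```bash
python3 w.py 90 w31 column
```

```text
t 36.15 tcp [0.5214 0.2565 0.0646] tool x yaw 90.11 ydir [ 0.005   0.0058 -1.    ] F [-0.   0.4  0.2] grip 0.9991972537071254 q [-0.96  0.35  0.51  1.84 -0.21  0.99  1.21]
turn deg [0.28 0.11 0.33]
column 0.88 [269. 187. 367. 310.] top z 0.0954 mid [0.5206 0.2534 0.0942] ext [0.052 0.049 0.007] rect [521.  252.6  49.   51.8  82.8] col [131. 127. 119.] d [-0.0009 -0.0031  0.0296]
```

Good. Closing and lifting.

{"api": "servo_tool", "payload": {"targets": [[-0.002,0.004,0,0,0,0,1],[0,0,0,0,0,0,-1],[0,0,0,0,0,0,-1],[0,0,0,0,0,0,-1],[0,0,0,0,0,0,-1],[0,0,0,0,0,0,-1],[0,0,0,0,0,0,-1],[0,0,0,0,0,0,-1],[0,0,0,0,0,0,-1],[0,0,0,0,0,0,-1]], "force": 40}}

```text
time: 37.08
tcp_pos: [0.5243, 0.2549, 0.0651]
tool_rot: [-1.209, -1.222, 1.198]
wrist_force: [0.4, -0.6, 0.8]
grip_width: 0.587
```

{"api": "servo_tool", "payload": {"targets": [[0,-0.015,0,0,0,0,-1],[0,-0.03,0,0,0,0,-1],[0,-0.03,0,0,0,0,-1],[0,-0.03,0,0,0,0,-1],[0,-0.02,0,0,0,0,-1],[0,0,0,0,0,0,-1]]}}

```text
time: 37.58
tcp_pos: [0.5175, 0.2522, 0.1878]
tool_rot: [-1.206, -1.21, 1.211]
wrist_force: [0.8, 1.2, -5.8]
grip_width: 0.588
```

```bash
python3 w.py 90 w32 column
```

```text
t 37.5833 tcp [0.5175 0.2522 0.1878] tool x yaw 90.11 ydir [-0.0021  0.0012 -1.    ] F [ 0.8  1.2 -5.8] grip 0.5878361862959279 q [-1.    0.22  0.55  1.72 -0.12  1.24  1.15]
turn deg [-0.12  0.11  0.07]
column 0.65 [274. 181. 375. 307.] top z 0.2163 mid [0.5136 0.2526 0.2153] ext [0.052 0.051 0.007] rect [514.  253.3  52.4  49.3  14.5] col [114. 110. 103.] d [-0.0039  0.0004  0.0275]
```

{"api": "servo_tool", "payload": {"targets": [[-0.028,0,-0.012,0,0,0,-1],[-0.035,0,-0.016,0,0,0,-1],[-0.035,0,-0.016,0,0,0,-1],[-0.035,0,-0.016,0,0,0,-1],[-0.035,0,-0.016,0,0,0,-1],[-0.018,0,-0.01,0,0,0,-1],[0,0,0,0,0,0,-1],[0,0,0,0,0,0,-1]]}}

```text
time: 38.35
tcp_pos: [0.5953, 0.0596, 0.1614]
tool_rot: [-1.19, -1.188, 1.24]
wrist_force: [-0.8, 1.5, -6.3]
grip_width: 0.591
```

```bash
python3 w.py 90 w33 column spacer box
```

```text
t 38.35 tcp [0.5953 0.0596 0.1614] tool x yaw 90.60 ydir [-0.0311 -0.0114 -0.9995] F [-0.8  1.5 -6.3] grip 0.5906338864970373 q [-0.7   0.33  0.65  1.67 -0.2   1.24  1.57]
turn deg [-1.78  0.59 -0.65]
column 0.88 [276. 181. 375. 306.] top z 0.1919 mid [0.5925 0.0604 0.1911] ext [0.052 0.049 0.007] rect [592.7  59.6  48.3  51.5  79.3] col [122. 117. 108.] d [-0.0028  0.0008  0.0297]
spacer 0.69 [515. 242. 536. 257.] top z 0.0249 mid [0.6631 0.3008 0.0249] ext [0.004 0.006 0.008] rect [663.4 300.9   2.9   5.7  54.9] col [79. 58. 88.] d [ 0.0678  0.2412 -0.1365]
spacer 0.67 [302. 123. 354. 170.] top z 0.0340 mid [0.5416 0.0634 0.0339] ext [0.049 0.05  0.005] rect [5.42e+02 6.36e+01 4.86e+01 5.00e+01 3.00e-01] col [177. 146. 111.] d [-0.0537  0.0038 -0.1275]
box 0.81 [214.   0. 371. 310.] top z 0.0490 mid [0.5667 0.0281 0.0464] ext [0.316 0.144 0.01 ] rect [569.7  27.9 143.  315.9  89.8] col [179. 163. 136.] d [-0.0286 -0.0315 -0.115 ]
```

{"api": "servo_tool", "payload": {"targets": [[0.003,0,-0.01,-1.7,0.6,-0.6,-1],[0,0,0,0,0,0,-1],[0,0.02,0,0,0,0,-1],[0,0.015,0,0,0,0,-1],[0,0,0,0,0,0,-1],[0,0,0,0,0,0,-1]]}}

```text
time: 39.05
tcp_pos: [0.6035, 0.0752, 0.1273]
tool_rot: [-1.197, -1.224, 1.219]
wrist_force: [0.2, -0.5, -5.7]
grip_width: 0.59
```

```bash
python3 w.py 90
```

```text
t 39.05 tcp [0.6035 0.0752 0.1273] tool x yaw 91.00 ydir [-9.0e-04  4.9e-03 -1.0e+00] F [ 0.2 -0.5 -5.7] grip 0.5896711316884996 q [-0.7   0.36  0.63  1.71 -0.23  1.14  1.58]
turn deg [-0.05  1.    0.28]
```

{"api": "servo_tool", "payload": {"targets": [[-0.0125,0,-0.001,0,0.9,0.3,-1],[0,0,0,0,0,0,-1],[0,0,0,0,0,0,-1]]}}

```text
time: 39.3
tcp_pos: [0.6047, 0.0639, 0.129]
tool_rot: [-1.207, -1.212, 1.213]
wrist_force: [-0.4, 1.4, -5.7]
grip_width: 0.59
```

```bash
python3 w.py 90 w34 column spacer box
```

```text
t 39.3 tcp [0.6047 0.0639 0.129 ] tool x yaw 90.23 ydir [-8.e-04  1.e-04 -1.e+00] F [-0.4  1.4 -5.7] grip 0.5901757206291112 q [-0.69  0.36  0.64  1.71 -0.23  1.15  1.59]
turn deg [-0.05  0.23  0.  ]
column 0.78 [276. 181. 376. 305.] top z 0.1597 mid [0.6016 0.0639 0.1587] ext [0.052 0.05  0.007] rect [601.9  64.8  51.8  48.9  12.9] col [121. 116. 107.] d [-0.0031 -0.0001  0.0297]
spacer 0.59 [295. 107. 351. 162.] top z 0.0345 mid [0.5426 0.063  0.0343] ext [0.049 0.05  0.005] rect [5.428e+02 6.300e+01 4.940e+01 4.980e+01 3.000e-01] col [187. 156. 119.] d [-0.0621 -0.0009 -0.0947]
spacer 0.54 [522. 240. 540. 257.] top z 0.0148 mid [0.6679 0.2972 0.0153] ext [0.012 0.008 0.008] rect [667.8 296.8   2.8  13.9  58.9] col [73. 54. 83.] d [ 0.0632  0.2332 -0.1137]
box 0.67 [187.   0. 372. 311.] top z 0.0493 mid [0.576  0.0276 0.0472] ext [0.28  0.143 0.009] rect [578.9  27.2 143.1 279.2  89.8] col [176. 159. 132.] d [-0.0287 -0.0363 -0.0818]
```

{"api": "servo_tool", "payload": {"targets": [[-0.002,0.02,0,0,0.2,0,-1],[0,0.02,0.001,0,0,0,-1],[0,0.012,0,0,0,0,-1],[0,0,0,0,0,0,-1],[0,0,0,0,0,0,-1]]}}

```text
time: 39.92
tcp_pos: [0.6052, 0.0629, 0.0769]
tool_rot: [-1.209, -1.213, 1.208]
wrist_force: [-0.7, -0.9, -5.4]
grip_width: 0.593
```

```bash
python3 w.py 90 w35 column
```

```text
t 39.9167 tcp [0.6052 0.0629 0.0769] tool x yaw 90.09 ydir [ 0.0024  0.0015 -1.    ] F [-0.7 -0.9 -5.4] grip 0.5933377130462363 q [-0.67  0.41  0.61  1.76 -0.27  1.05  1.62]
turn deg [0.14 0.09 0.09]
column 0.91 [275. 178. 375. 306.] top z 0.1074 mid [0.6016 0.0636 0.1064] ext [0.052 0.05  0.007] rect [602.2  62.5  49.2  52.   78.3] col [121. 116. 107.] d [-0.0036  0.0007  0.0296]
```

Another 12 mm down.

{"api": "servo_tool", "payload": {"targets": [[0,0.008,0,0,0,0,-1],[0,0.006,0.001,0,0,0,-1],[0,0.002,0,0,0,0,-1],[0,0,0,0,0,0,-1]]}}

```text
time: 40.35
tcp_pos: [0.6077, 0.0632, 0.0646]
tool_rot: [-1.213, -1.22, 1.203]
wrist_force: [-0.2, -0.4, -6.0]
grip_width: 0.587
```

```bash
python3 w.py 90 w36 column box
```

```text
t 40.35 tcp [0.6077 0.0632 0.0646] tool x yaw 90.10 ydir [ 0.0101  0.0038 -0.9999] F [-0.2 -0.4 -6. ] grip 0.5874659003412442 q [-0.66  0.43  0.61  1.77 -0.28  1.02  1.63]
turn deg [0.58 0.1  0.22]
column 0.6 [276. 181. 372. 304.] top z 0.0950 mid [0.604  0.0637 0.094 ] ext [0.052 0.05  0.007] rect [604.3  64.7  51.7  49.   12.2] col [121. 116. 106.] d [-0.0038  0.0005  0.0294]
box 0.97 [135.   1. 387. 308.] top z 0.0490 mid [0.567  0.0282 0.0471] ext [0.207 0.143 0.009] rect [569.1  27.9 143.6 205.9  89.5] col [173. 155. 127.] d [-0.0408 -0.0351 -0.0175]
box 0.45 [475.   0. 640. 165.] top z 0.0052 mid [0.5057 0.2476 0.005 ] ext [0.123 0.131 0.007] rect [5.044e+02 2.491e+02 1.233e+02 1.317e+02 2.000e-01] col [45. 43. 41.] d [-0.1021  0.1844 -0.0596]
```

{"api": "servo_tool", "payload": {"targets": [[0,0.004,0.003,0.5,0,0.2,-1],[0,0,0,0,0,0,-1],[0,0,0,0,0,0,1],[0,0,0,0,0,0,1],[0,0,0,0,0,0,1],[0,0,0,0,0,0,1],[0,0,0,0,0,0,1],[0,-0.02,0,0,0,0,1],[0,-0.035,0,0,0,0,1],[0,-0.035,0,0,0,0,1]]}}

```text
time: 41.33
tcp_pos: [0.6034, 0.0623, 0.1497]
tool_rot: [-1.209, -1.207, 1.214]
wrist_force: [0.9, -0.1, 0.4]
grip_width: 0.991
```

{"api": "servo_tool", "payload": {"targets": [[0,-0.035,0,0,0,0,1],[0,0,0,0,0,0,1],[0,0,0,0,0,0,1]]}}

```text
time: 41.58
tcp_pos: [0.6061, 0.0628, 0.1933]
tool_rot: [-1.213, -1.214, 1.208]
wrist_force: [0.2, 0.6, -1.0]
grip_width: 1.002
```

```bash
python3 w.py 90 w37 column spacer box
```

```text
t 41.5833 tcp [0.6061 0.0628 0.1933] tool x yaw 90.09 ydir [ 5.8e-03 -6.0e-04 -1.0e+00] F [ 0.2  0.6 -1. ] grip 1.0017576660943799 q [-0.71  0.3   0.66  1.64 -0.19  1.26  1.55]
turn deg [ 0.34  0.09 -0.03]
column 0.77 [298. 162. 353. 226.] top z 0.0947 mid [0.6057 0.0615 0.0943] ext [0.052 0.05  0.007] rect [605.7  61.5  50.4  50.3  19.9] col [140. 134. 123.] d [-0.0004 -0.0013 -0.099 ]
spacer 0.86 [377. 286. 420. 313.] top z 0.0300 mid [0.764  0.1649 0.0289] ext [0.04  0.056 0.007] rect [773.  162.8  47.5  45.2  33.7] col [ 66. 147. 140.] d [ 0.1579  0.1021 -0.1644]
spacer 0.77 [300. 104. 347. 150.] top z 0.0348 mid [0.543  0.0636 0.0347] ext [0.048 0.05  0.005] rect [543.1  63.8  49.8  47.9  89.3] col [174. 143. 108.] d [-0.0631  0.0008 -0.1586]
box 0.56 [217.   0. 363. 321.] top z 0.0495 mid [0.6048 0.0281 0.0475] ext [0.368 0.144 0.009] rect [603.4  28.  143.3 367.7  89.8] col [169. 154. 129.] d [-0.0014 -0.0347 -0.1458]
```

{"api": "servo_tool", "payload": {"targets": [[0.02,0,0.021,0.3,0,0,1],[0.027,0,0.028,0,0,0,1],[0.027,0,0.028,0,0,0,1],[0.027,0,0.028,0,0,0,1],[0.027,0,0.028,0,0,0,1],[0.027,0,0.028,0,0,0,1],[0.018,0,0.02,0,0,0,1],[0.006,0,0.006,0,0,0,1],[0,0,0,0,0,0,1],[0,0,0,0,0,0,1]]}}

```text
time: 42.62
tcp_pos: [0.4049, 0.2433, 0.1785]
tool_rot: [-1.211, -1.189, 1.229]
wrist_force: [-0.4, 0.3, 0.3]
grip_width: 0.999
```

```bash
python3 w.py 90 w38 block
```

```text
t 42.6167 tcp [0.4049 0.2433 0.1785] tool x yaw 89.98 ydir [-0.015  -0.0178 -0.9997] F [-0.4  0.3  0.3] grip 0.9991254473040341 q [-1.1   0.    0.47  1.94  0.01  1.22  0.93]
turn deg [-0.86 -0.03 -1.02]
block 0.87 [293. 171. 349. 242.] top z 0.0952 mid [0.4141 0.2418 0.0944] ext [0.053 0.052 0.007] rect [414.4 241.8  52.   52.7  89.7] col [147. 141. 129.] d [ 0.0092 -0.0015 -0.0841]
```

{"api": "servo_tool", "payload": {"targets": [[-0.001,0,-0.009,-0.8,0,-1.0,1],[0,0,0,0,0,0,1],[0,0.03,0,0,0,0,1],[0,0.03,0,0,0,0,1],[0,0,0,0,0,0,1],[0,0,0,0,0,0,1]]}}

```text
time: 43.22
tcp_pos: [0.4237, 0.2353, 0.1186]
tool_rot: [-1.22, -1.202, 1.192]
wrist_force: [0.5, 1.5, -0.0]
grip_width: 1.005
```

```bash
python3 w.py 90 w39 block
```

```text
t 43.2167 tcp [0.4237 0.2353 0.1186] tool x yaw 89.03 ydir [ 0.0062  0.0024 -1.    ] F [ 0.5  1.5 -0. ] grip 1.0053486283530793 q [-1.07  0.07  0.5   2.01 -0.04  1.06  0.99]
turn deg [ 0.35 -0.97  0.14]
block 0.66 [293. 160. 370. 250.] top z 0.0953 mid [0.4136 0.242  0.0941] ext [0.053 0.052 0.007] rect [413.9 242.1  52.2  52.9  89.7] col [142. 136. 123.] d [-0.0101  0.0067 -0.0244]
```

{"api": "servo_tool", "payload": {"targets": [[0.007,0,0.008,0.3,-0.9,0.1,1],[0,0,0,0,0,0,1],[0,0.02,0,0,0,0,1],[0,0.02,0,0,0,0,1],[0,0.01,0,0,0,0,1],[0,0,0,0,0,0,1]]}}

```text
time: 43.82
tcp_pos: [0.4185, 0.2488, 0.0754]
tool_rot: [-1.206, -1.224, 1.2]
wrist_force: [-0.8, -0.2, 0.8]
grip_width: 1.002
```

```bash
python3 w.py 90 w40 block
```

```text
t 43.8167 tcp [0.4185 0.2488 0.0754] tool x yaw 90.24 ydir [ 0.0091  0.0112 -0.9999] F [-0.8 -0.2  0.8] grip 1.001727174361182 q [-1.08  0.13  0.48  2.06 -0.08  0.96  1.03]
turn deg [0.52 0.24 0.64]
block 0.83 [262. 173. 361. 292.] top z 0.0961 mid [0.4142 0.2423 0.0949] ext [0.054 0.052 0.007] rect [414.5 242.3  52.   53.4  89.6] col [138. 132. 119.] d [-0.0043 -0.0065  0.0196]
```

{"api": "servo_tool", "payload": {"targets": [[-0.006,0.004,0.004,0.5,0.2,0.6,1],[0,0.008,0,0,0,0,1],[0,0.003,0,0,0,0,1],[0,0,0,0,0,0,1]]}}

```text
time: 44.25
tcp_pos: [0.4165, 0.2437, 0.0634]
tool_rot: [-1.209, -1.214, 1.205]
wrist_force: [-0.0, -0.3, 0.0]
grip_width: 1.002
```

```bash
python3 w.py 90
```

```text
t 44.25 tcp [0.4165 0.2437 0.0634] tool x yaw 90.00 ydir [ 0.0036  0.0038 -1.    ] F [-0.  -0.3  0. ] grip 1.0017521426779716 q [-1.07  0.15  0.49  2.07 -0.09  0.94  1.03]
turn deg [0.21 0.   0.22]
```

{"api": "servo_tool", "payload": {"targets": [[0,0,0,0,0,0,-1],[0,0,0,0,0,0,-1],[0,0,0,0,0,0,-1],[0,0,0,0,0,0,-1],[0,0,0,0,0,0,-1],[0,0,0,0,0,0,-1],[0,0,0,0,0,0,-1],[0,0,0,0,0,0,-1],[0,0,0,0,0,0,-1]], "force": 40}}

```text
time: 45.0
tcp_pos: [0.4169, 0.2433, 0.0638]
tool_rot: [-1.21, -1.213, 1.204]
wrist_force: [1.6, 0.2, 0.3]
grip_width: 0.595
```

{"api": "servo_tool", "payload": {"targets": [[0,-0.015,0,0,0,0,-1],[0,-0.03,0,0,0,0,-1],[0,-0.03,0,0,0,0,-1],[0,-0.03,0,0,0,0,-1],[0,-0.02,0,0,0,0,-1],[0,0,0,0,0,0,-1]]}}

```text
time: 45.5
tcp_pos: [0.4111, 0.2398, 0.1875]
tool_rot: [-1.209, -1.201, 1.217]
wrist_force: [1.1, 0.8, -6.5]
grip_width: 0.597
```

```bash
python3 w.py 90 w41 block
```

```text
t 45.5 tcp [0.4111 0.2398 0.1875] tool x yaw 89.97 ydir [-0.007  -0.0067 -1.    ] F [ 1.1  0.8 -6.5] grip 0.5973595808149974 q [-1.1  -0.01  0.48  1.93  0.01  1.23  0.95]
turn deg [-0.4  -0.03 -0.38]
block 0.77 [270. 179. 376. 309.] top z 0.2172 mid [0.408  0.2401 0.2163] ext [0.054 0.053 0.007] rect [408.7 240.1  52.3  54.2  89.6] col [128. 123. 111.] d [-0.0031  0.0002  0.0288]
```

{"api": "servo_tool", "payload": {"targets": [[-0.026,0,-0.01,-0.4,0,-0.3,-1],[-0.036,0,-0.014,0,0,0,-1],[-0.036,0,-0.014,0,0,0,-1],[-0.036,0,-0.014,0,0,0,-1],[-0.03,0,-0.012,0,0,0,-1],[-0.012,0,-0.006,0,0,0,-1],[0,0,0,0,0,0,-1],[0,0,0,0,0,0,-1]]}}

```text
time: 46.27
tcp_pos: [0.4722, 0.0539, 0.1662]
tool_rot: [-1.202, -1.188, 1.236]
wrist_force: [0.2, 0.6, -6.0]
grip_width: 0.593
```

```bash
python3 w.py 90 w42 block
```

```text
t 46.2667 tcp [0.4722 0.0539 0.1662] tool x yaw 90.32 ydir [-0.0231 -0.0171 -0.9996] F [ 0.2  0.6 -6. ] grip 0.5927476162782596 q [-0.9   0.02  0.7   1.96  0.    1.2   1.38]
turn deg [-1.33  0.3  -0.97]
block 0.57 [274. 177. 375. 307.] top z 0.1978 mid [0.4699 0.055  0.1972] ext [0.054 0.052 0.007] rect [470.2  55.   54.   52.3   0. ] col [141. 134. 121.] d [-0.0023  0.0011  0.031 ]
```

{"api": "servo_tool", "payload": {"targets": [[-0.004,0,-0.012,-1.3,0.3,-1.0,-1],[0,0,0,0,0,0,-1],[0,0.02,0,0,0,0,-1],[0,0.015,0,0,0,0,-1],[0,0,0,0,0,0,-1],[0,0,0,0,0,0,-1]]}}

```text
time: 46.87
tcp_pos: [0.4808, 0.0597, 0.128]
tool_rot: [-1.198, -1.217, 1.221]
wrist_force: [1.1, 1.1, -6.6]
grip_width: 0.592
```

```bash
python3 w.py 90 w43 block spacer
```

```text
t 46.8667 tcp [0.4808 0.0597 0.128 ] tool x yaw 90.84 ydir [-0.0044  0.0015 -1.    ] F [ 1.1  1.1 -6.6] grip 0.5918156700033503 q [-0.89  0.07  0.71  2.   -0.05  1.09  1.43]
turn deg [-0.25  0.84  0.09]
block 0.72 [271. 179. 377. 310.] top z 0.1597 mid [0.478  0.0601 0.1586] ext [0.054 0.052 0.007] rect [4.783e+02 6.010e+01 5.350e+01 5.240e+01 4.000e-01] col [140. 133. 120.] d [-0.0028  0.0004  0.0307]
```

{"api": "servo_tool", "payload": {"targets": [[0.003,0,-0.002,-0.2,0.8,0,-1],[0,0,0,0,0,0,-1],[0,0.012,0,0,0,0,-1],[0,0,0,0,0,0,-1],[0,0,0,0,0,0,-1]]}}

```text
time: 47.43
tcp_pos: [0.486, 0.0641, 0.12]
tool_rot: [-1.211, -1.215, 1.202]
wrist_force: [0.1, 1.2, -6.2]
grip_width: 0.596
```

```bash
python3 w.py 90 w44 block box
```

```text
t 47.4333 tcp [0.486  0.0641 0.12  ] tool x yaw 89.93 ydir [ 0.0061  0.005  -1.    ] F [ 0.1  1.2 -6.2] grip 0.5963389804672894 q [-0.89  0.09  0.71  2.01 -0.07  1.06  1.42]
turn deg [ 0.35 -0.07  0.29]
block 0.82 [272. 177. 376. 308.] top z 0.1515 mid [0.4828 0.0643 0.1504] ext [0.054 0.052 0.007] rect [483.2  64.4  52.3  54.   89.7] col [142. 135. 122.] d [-0.0032  0.0002  0.0304]
box 0.63 [179.   4. 372. 310.] top z 0.0490 mid [0.4172 0.0288 0.0473] ext [0.26  0.143 0.008] rect [460.4  28.6 143.  260.   90. ] col [182. 167. 144.] d [-0.0688 -0.0353 -0.0727]
```

{"api": "servo_tool", "payload": {"targets": [[-0.002,0.02,0.002,0.3,0,0.2,-1],[0,0.02,0.001,0,0,0,-1],[0,0.006,0,0,0,0,-1],[0,0,0,0,0,0,-1],[0,0,0,0,0,0,-1]]}}

```text
time: 48.0
tcp_pos: [0.485, 0.0627, 0.0755]
tool_rot: [-1.21, -1.213, 1.204]
wrist_force: [-0.6, -0.2, -7.0]
grip_width: 0.595
```

```bash
python3 w.py 90 w45 block
```

```text
t 48.0 tcp [0.485  0.0627 0.0755] tool x yaw 89.93 ydir [ 0.0044  0.0035 -1.    ] F [-0.6 -0.2 -7. ] grip 0.5950803643483327 q [-0.87  0.16  0.71  2.05 -0.13  0.97  1.48]
turn deg [ 0.25 -0.07  0.2 ]
block 0.82 [272. 178. 375. 308.] top z 0.1075 mid [0.4823 0.0631 0.1064] ext [0.054 0.053 0.007] rect [482.7  63.1  52.2  54.   89.5] col [140. 134. 120.] d [-0.0028  0.0004  0.0309]
```

{"api": "servo_tool", "payload": {"targets": [[0,0.008,0.002,0.2,0,0.2,-1],[0,0.006,0.001,0,0,0,-1],[0,0.002,0,0,0,0,-1],[0,0,0,0,0,0,-1]]}}

```text
time: 48.43
tcp_pos: [0.4855, 0.0629, 0.0627]
tool_rot: [-1.213, -1.215, 1.203]
wrist_force: [-0.5, 0.6, -7.0]
grip_width: 0.595
```

```bash
python3 w.py 90 w46 block box
```

```text
t 48.4333 tcp [0.4855 0.0629 0.0627] tool x yaw 89.91 ydir [ 0.0073  0.0027 -1.    ] F [-0.5  0.6 -7. ] grip 0.5948990497486928 q [-0.86  0.18  0.7   2.06 -0.14  0.94  1.49]
turn deg [ 0.42 -0.09  0.15]
block 0.79 [270. 180. 373. 306.] top z 0.0945 mid [0.4824 0.0631 0.0933] ext [0.054 0.053 0.007] rect [482.9  63.1  52.5  53.8  89.8] col [140. 133. 120.] d [-0.0031  0.0002  0.0306]
box 0.67 [137.   0. 388. 309.] top z 0.0489 mid [0.4153 0.0288 0.0461] ext [0.202 0.143 0.01 ] rect [444.5  28.4 143.4 201.6  89.5] col [176. 162. 140.] d [-0.0702 -0.0341 -0.0166]
```

Within 1 mm of the floor. I'll nudge down, release, and rise clear.

{"api": "servo_tool", "payload": {"targets": [[0,0.004,0.003,0.4,0,0.2,-1],[0,0,0,0,0,0,-1],[0,0,0,0,0,0,1],[0,0,0,0,0,0,1],[0,0,0,0,0,0,1],[0,0,0,0,0,0,1],[0,0,0,0,0,0,1],[0,-0.02,0,0,0,0,1],[0,-0.035,0,0,0,0,1],[0,-0.035,0,0,0,0,1]]}}

```text
time: 49.42
tcp_pos: [0.4826, 0.0626, 0.1493]
tool_rot: [-1.212, -1.205, 1.212]
wrist_force: [0.5, 1.4, 0.3]
grip_width: 0.99
```

{"api": "servo_tool", "payload": {"targets": [[0,-0.035,0,0,0,0,1],[0,-0.02,0,0,0,0,1],[0.03,0,0.005,0,0,0,1],[0.037,0,0.01,0,0,0,1],[0.037,0,0.01,0,0,0,1],[0.037,0,0.01,0,0,0,1],[0.037,0,0.01,0,0,0,1],[0,0,0,0,0,0,1],[0,0,0,0,0,0,1]]}}

```text
time: 50.17
tcp_pos: [0.4393, 0.2481, 0.2153]
tool_rot: [-1.217, -1.214, 1.196]
wrist_force: [1.4, -0.9, -0.3]
grip_width: 1.003
```

```bash
sed -i 's/scene0\|{c}0/{c}9/' a.py && python3 a.py | grep -v box; python3 w.py 90
```

```text
[0.49395012 0.08692102 0.99454972] [-1.21712712 -1.21372774  1.19625768]
top block 0.76 [312. 240. 333. 264.] z90 0.097 mid [0.484 0.064 0.095] ext [0.049 0.05  0.007] col [195. 184. 165.]
top column 0.76 [315. 189. 330. 212.] z90 0.096 mid [0.603 0.062 0.094] ext [0.044 0.043 0.006] col [169. 161. 150.]
top puck 0.62 [445. 246. 471. 270.] z90 0.072 mid [ 0.465 -0.26   0.069] ext [0.045 0.045 0.006] col [182. 164. 136.]
top spacer 0.87 [263. 125. 289. 148.] z90 0.031 mid [0.769 0.172 0.03 ] ext [0.054 0.055 0.007] col [ 45. 150. 143.]
top spacer 0.86 [212. 158. 238. 182.] z90 0.032 mid [0.693 0.308 0.03 ] ext [0.053 0.053 0.007] col [106.  51. 134.]
top spacer 0.85 [310. 215. 331. 238.] z90 0.037 mid [0.541 0.064 0.035] ext [0.048 0.046 0.007] col [207. 166. 113.]
top mat 0.8 [219. 221. 274. 312.] z90 0.008 mid [0.457 0.251 0.006] ext [0.212 0.124 0.007] col [31. 28. 28.]
top mat 0.69 [141. 177. 186. 212.] z90 0.178 mid [0.613 0.426 0.176] ext [0.069 0.021 0.008] col [ 90. 102. 128.]
top jar 0.56 [425. 169. 456. 191.] z90 0.076 mid [ 0.652 -0.229  0.074] ext [0.037 0.039 0.006] col [
[... 1378 characters left out ...]
65 0.02  0.011] col [129. 134. 140.]
scene sprayer 0.57 [218. 251. 242. 291.] z90 0.075 mid [ 0.658 -0.231  0.074] ext [0.038 0.037 0.006] col [139. 116.  93.]
scene pan 0.87 [136. 203. 224. 272.] z90 0.041 mid [ 0.47  -0.262  0.039] ext [0.137 0.137 0.006] col [157. 154. 143.]
scene pan 0.55 [233. 163. 377. 268.] z90 0.050 mid [0.565 0.027 0.049] ext [0.458 0.141 0.009] col [150. 128.  96.]
scene gap 0.65 [303.7, 209.0] [0.551 0.056 0.005]
scene pan 0.89 [183.1, 231.6] [ 0.468 -0.26   0.04 ]
t 51.3667 tcp [0.4399 0.2469 0.2156] tool x yaw 89.44 ydir [ 0.0106  0.0047 -0.9999] F [-0.2 -0.4  0.2] grip 0.9988208003271136 q [-1.11  0.02  0.52  1.85 -0.01  1.26  0.97]
turn deg [ 0.6  -0.56  0.27]
```

View pics/top9.png

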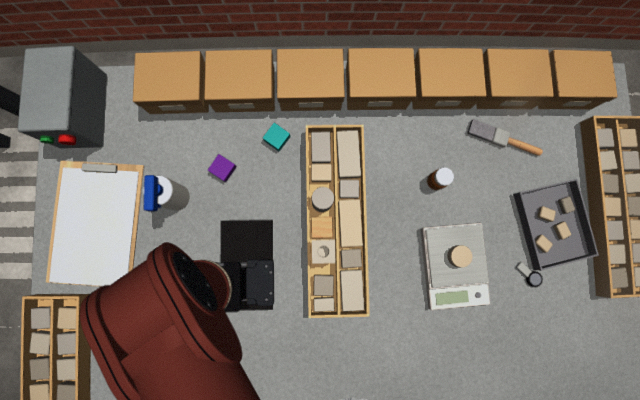

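The final top view shows the column (322,198), spacer (322,228) and block (322,253) in the lane, and the puck on the pan (459,257). The jar and the spray bottle have not moved.

```bash
python3 -c "
from plant import manip
print(manip.close_job())"
```

```text
the job is handed in; nothing more can be done
None
```

I handed the job in at about 51 s of the 136 s allowed; no verdict is reported. I stood the block and the column on the mat and set the puck on the pan. The pine spacer went into the puck's old place, and both tall pieces went back into the lane.

Last checks, from the top and scene cameras before and after:
- **Puck:** about 1 mm from the pan's centre, lying flat and released.
- **Spacer:** within about 2 mm of where the top camera first saw the puck, with its top at about 35 mm, so it sits on the lane's floor. The scene camera's point finder put the gap up to 10 mm further along, but it is the odd one out. The scene camera did not pick out the spacer itself in the last look, so only the top and wrist cameras confirm its place.
- **Block and column:** upright, about 3–5 mm (block) and 2–3 mm (column) from where they started.
- **Jar and spray bottle:** unmoved to within about 2 mm. The gripper is open and clear over the mat.

The cameras differ by about 5 mm in absolute x, so I compared positions only within the same camera. Once, while lining up on the column in the box, a finger came within about 1 mm of it. The column's place measured the same afterwards.

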